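# Reassemble the mini computer: board, heat sink, fan, cover

### The job

Put the stripped mini computer back together in its open case base, which is clamped in the repair holder: seat the circuit board between the corner lugs on the brass standoffs with its sockets at the orange-lipped port end, set the heat sink squarely on the metal-topped processor, the new black fan squarely on the heat sink, and last lower the dark cover over everything, port window at the port end so that its vent is above the fan, until it sits flush on the base plate all round. Work in that order, letting go of each part before taking the next. Leave the old tan fan, solder reel, flux jar and screwdriver where they lie.

Things in the scene. Friction and masses are not known exactly. Their poses are not given: they have to be found in the camera images.
- case_base: Fixed silver case base in a black-jawed holder. Origin: bench level, on the stacking axis of processor, sink, fan and vent; x points from the orange-lipped port end to the thumbscrew end; middle of case x=-20. Plate 117 x 71 mm, top at z 19. Corner lugs 13 mm over the plate, 97 x 51 inside, 101 x 55 outside; long sides open between. Brass standoffs, tops z 28. Seated parts: x axes parallel.
- main_board: Loose blue board 92 (x) x 46 mm, 75 g. Origin: level of its lowest face, under the processor centre; board's middle and mass centre near x=-20. A 3 mm plate, underside 6 mm above origin (black sockets below its middle carry it). Processor 28 mm square, top at 11.5. Silver port sockets at the -x end rise 15 mm; long edges clear, pinch there at the middle. Seated: on the base's axis, origin at z 22.
- heat_sink: Loose silver heat sink, 40 x 40 x 16 mm, 45 g, fins upwards along x. Origin: centre of its underside. Goes on the processor with sides parallel to the case, any of the four square ways round; seated, its origin is on the base's axis, 33.5 mm above the base's origin.
- new_fan: Loose NEW fan, 40 x 40 x 10 mm, 25 g: black square frame, white rotor with seven blades; lies right way up. Origin: centre of its underside. Goes flat on the heat sink with sides parallel to the case, any of the four square ways round; seated, its origin is on the base's axis, 49.5 mm above the base's origin.
- cover: Loose dark grey cover, box open below, 111 (x) x 65 x 46 mm, walls 2, 150 g, on its rim. Origin: rim level, under the centre of the slotted vent in its roof; middle and mass centre near x=-20. Port window in the -x end, 46 wide, 32 high. Inside 107 x 61: 3 mm spare round the lugs. Hold across y at its middle, near the top. Seated: origin on the base's axis at z 19, jaws 3 mm beyond its ends.
- old_fan: Bystander: the worn-out fan, same size as the new one (40 x 40 x 10 mm) but tan with a brown rotor and missing blades. Origin: centre of its underside. Leave it where it lies.
- solder_reel: Bystander: standing reel of solder with orange rims, 60 mm across, 54 mm tall. Origin: centre of its underside. Leave alone.
- flux_jar: Bystander: green jar with white lid, 44 mm across, 42 mm tall. Origin: centre of its underside. Leave alone.
- screwdriver: Bystander: screwdriver with red handle, 160 mm long, lying along its x. Origin: under its middle. Leave alone.
Not all that is in view belongs to the job. Several things have the shape of the cover; the one meant has the colours described above.

How it is judged:
By the outcome, as a careful person would: the job done as asked, in the order asked, and still so for the second after the job is handed in, with the robot touching nothing.
It also fails if it takes over 104 s, if anything falls off the work surface, if the arm or the gripper's body presses on something with over 40 N, if the wrist force passes 120 N, or if a joint passes its speed limit or range.

### The arm

A 6-joint arm with a two-finger parallel gripper is mounted at the origin on the work surface. World frame = base frame: x ahead of the robot, y to its left, z up, the work surface at z = 0. Lengths are in m, angles in rad, forces in N, time in s.
With the tool pointing down it reaches from about 0.25 to 0.775 m from the base axis. Payload 4 kg.
Tool frame: the origin (TCP) lies at the very end of the fingers, on their centre line; the grasp point (between the pads) lies 19 mm behind it; y points along the fingers, z is the direction in which the jaws open and shut, and the axes are right-handed (so a half turn about y gives the same grasp; the last joint's range is limited). The gripper opens to 94 mm and grips with 3 to 60 N. Pads are 16 mm wide; open, the fingers measure 119 mm over their backs; the gripper's body (75 mm by 177 mm) begins 78 mm behind the grasp point.
Start: joints at [-1.392, 0.087, 1.371, -0, 1.684, -0.103], TCP at [0.153, -0.528, 0.206] pointing down, gripper open.
Joint ranges: [-3.1, 3.1], [-0.76, 2.03], [0.27, 2.55], [-1.08, 4.22], [0.17, 2.65], [-2.57, 2.57]. Speed limits (rad/s): [2.79, 2.79, 3.14, 3.14, 3.14, 3.14].

### API

Orientations are given as a unit quaternion [x, y, z, w].
In Python, from station import * gives the robot as it stands.
- The arm moves only by the tool arm_command, never from a script. Its argument "deltas" is a list of rows, each an object with "xyz": the shift along the tool's x, y, z in m, a list of three; "roll": the turn about the tool's y in degrees. A call has 1 to 20 rows; each row shifts and turns the commanded pose from where the row before left it, along the tool's axes as they then stand; what a row does not reach is not made up. A row lasts 1/8 s, in which the tool goes at most 62.5 mm and 10.7 degrees, less where a joint would pass 70% of its speed; a pose out of reach is approached as far as the arm can. A call is refused whole if a number of a shift passes 0.0625 or a number of a turn 10.7, either way. A call with a gripper value outside its range is refused whole. "hand" is the finger opening in m, from 0 to 0.094, set as the call begins (left out, the last holds). The fingers move at their own pace and stop on an object; "force" is the grip in N (left out, the last holds). Time passes only in rows, so rows that do not move let the fingers close. It gives the time, the measured TCP pose, the force and the opening at its end, in the units of the state.
- read_state(): the state, without advancing time (a new reading comes with each control period).
- grab_frame(name): name is "scene" or "top" or "wrist"; returns a dict with "frame" (480x640x3 uint8, red, green, blue), "mtx" (3x3 intrinsics, pixels), "rvec" (rotation vector, rad) and "tvec" (3), from world to camera coordinates, as OpenCV has them. Camera axes: x right, y down, z forward; pixel columns grow to the right and rows downward; lengths in m; the calibration is good to about 2 mm. A picture is of the moment at which its call begins. There is no depth.
- sign_off(): hands the job in, once; it reports no verdict.
Trained networks look in a picture, given as the dict that the camera call returned (one of the last four; its "shot" number tells which), for a name from the list of things; names that differ only in an ending like _2 or _b are one class to them, and where a whole thing is asked for, a point or a joint stands for the part that bears it (a point fixed in the world has none). Each returns a list of dicts, best first, with "score" (0 to 1); they miss things now and then, are a little off and sometimes report something else, mostly with a low value. They report only what shows in the picture. A call takes as long as a camera call. They do not tell look-alikes from the thing itself.
- cut_out(picture, thing): "region" (480x640 bool, what is visible of it) and "location" ([column, row] in pixels, amid what is visible of it).
- place_of(picture, thing): "location" ([column, row] in pixels: a listed point, or the origin of a listed thing).
The state is a dict: "clock": time; "joint_positions": joint angles; "joint_velocities": joint speeds; "tau": joint torques, N m; "ee_pos": TCP position; "tcp_rot": TCP orientation; "ft_force": force on the tool from outside, world axes, zero at the start; "wrist_torque": the same for the moment, N m; "finger_gap": opening from 0.0 (shut) to 1.0 (fully open).
Only numpy, scipy, OpenCV 4.12 (cv2) and the standard library are available. Lean on these libraries where they do the work, as an engineer would, in place of code of your own. Each camera call takes 0.05 s, during which the arm holds its last target.

## Working session

There is one attempt and no reset: what is moved stays moved. The work goes in short steps, Python scripts to look and compute and a tool call to move; the robot and the scene stay as the last step left them, time stands still between calls to the robot, and variables do not carry over. Pictures are saved under pics/ and viewed, and the job is handed in when it is done.

Besides the shell and the picture viewer there is one more tool, called after "Request:" by a JSON object that holds its "api" and its "payload", one argument or row to a line. arm_command: Moves the arm, as the interface text tells. Its arguments: {"type":"object","properties":{"deltas":{"type":"array","items":{"type":"object","properties":{"xyz":{"type":"array","items":{"type":"number"}},"roll":{"type":"number"}}}},"hand":{"type":"number"},"force":{"type":"number"}},"required":["deltas"]}

```bash
ls; mkdir -p pics; cat > h.py <<'E'
from station import *
import numpy as np, cv2
from scipy.spatial.transform import Rotation as R
def save(n,im): cv2.imwrite('pics/'+n+'.png',cv2.cvtColor(im,cv2.COLOR_RGB2BGR))
def ray(p,uv,z):
    Rm=cv2.Rodrigues(np.array(p['rvec'],float))[0]; t=np.array(p['tvec'],float).reshape(3)
    c=-Rm.T@t
    q=cv2.undistortPoints(np.array([[uv]],float),np.array(p['mtx'],float),None)[0,0]
    d=Rm.T@np.array([q[0],q[1],1]); return c+d*(z-c[2])/d[2]
def proj(p,X):
    return cv2.projectPoints(np.array(X,float).reshape(-1,3),np.array(p['rvec'],float),np.array(p['tvec'],float),np.array(p['mtx'],float),None)[0].reshape(-1,2)
E
python3 - <<'E'
from h import *
for n in ['top','scene','wrist']:
    p=grab_frame(n); save(n+'0',p['frame'])
    Rm=cv2.Rodrigues(np.array(p['rvec'],float))[0]; print(n,(-Rm.T@np.array(p['tvec']).reshape(3)).round(3), np.array(p['mtx'])[0,0])
    for t in ['case_base','main_board','heat_sink','new_fan','cover','old_fan']:
        print(t,[(np.round(d['location'],1).tolist(),round(d['score'],2)) for d in place_of(p,t)])
s=read_state();print(s)
E
```

```text
pics
top [0.301 0.096 1.157] 583.7219710069451
case_base [([346.5, 193.1], 0.69)]
main_board [([478.2, 196.3], 0.56)]
heat_sink [([451.0, 296.4], 0.89), ([250.9, 291.2], 0.25)]
new_fan [([250.9, 291.9], 0.73)]
cover [([233.9, 219.1], 0.74), ([178.8, 177.3], 0.74), ([211.6, 342.6], 0.56)]
old_fan [([365.9, 294.9], 0.72)]
scene [1.203 0.79  0.927] 604.1620461819297
case_base [([277.6, 263.5], 0.56)]
main_board [([205.5, 200.9], 0.66)]
heat_sink []
new_fan [([400.9, 270.0], 0.79)]
cover [([364.4, 375.8], 0.9), ([449.7, 271.7], 0.9), ([365.0, 314.7], 0.61)]
old_fan [([333.9, 219.6], 0.74)]
wrist [ 0.22  -0.508  0.385] 421.7761510837537
case_base []
main_board []
heat_sink []
new_fan []
cover []
old_fan []
{'clock': 1.05, 'joint_positions': array([-1.39210487e+00,  8.71675852e-02,  1.37070133e+00, -2.63426360e-05,
        1.68362598e+00, -1.03084182e-01]), 'joint_velocities': array([-0.00089524, -0.00011797, -0.00014586, -0.00025987, -0.00016741,
       -0.0007263 ]), 'tau': array([-1.09903907e-03, -3.40056431e+01, -3.02605677e+01,  7.16574560e-02,
        2.36019969e-02,  9.23065954e-06]), 'ee_pos': array([ 0.1529301 , -0.52831736,  0.20552294]), 'tcp_rot': array([ 0.09930039, -0.70006583,  0.7001356 , -0.0992845 ]), 'ft_force': array([-0.64480111,  0.60918847, -0.04234657]), 'wrist_torque': array([ 0.0010323 , -0.01468544, -0.01982153]), 'finger_gap': 1.0018914312711549}
```

View pics/top0.png

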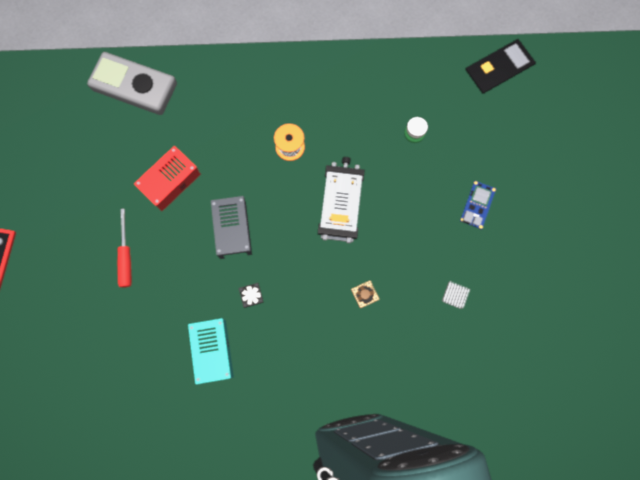

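View pics/scene0.png

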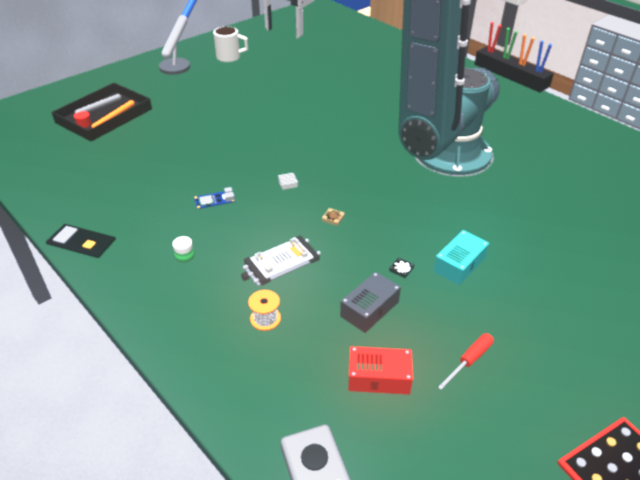

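```bash
python3 - <<'E'
import cv2
a=cv2.imread('pics/top0.png'); 
cv2.imwrite('pics/c1.png',cv2.resize(a[130:380,150:350],None,fx=3,fy=2.4*1.0,interpolation=2) if 0 else cv2.resize(a[140:340,300:520],None,fx=3,fy=3,interpolation=2))
cv2.imwrite('pics/c2.png',cv2.resize(a[140:380,140:300],None,fx=2.5,fy=2.5,interpolation=2))
E
```

```text
(no output)
```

View pics/c1.png

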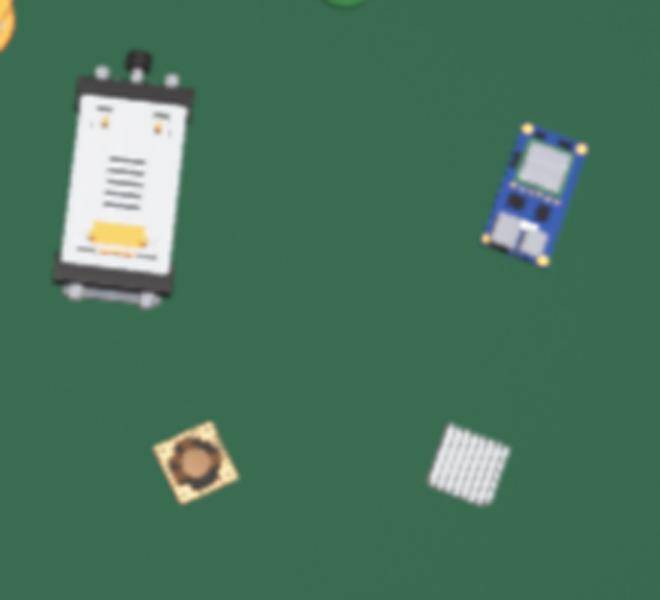

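View pics/c2.png

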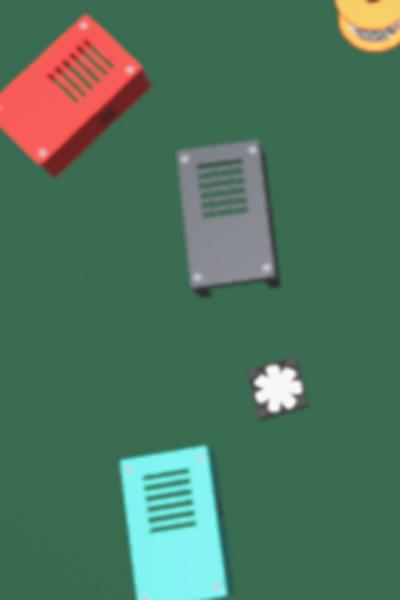

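Candidates:
- **Cover-shaped:** dark grey at (230,225), red at (167,178), cyan at (210,350). The dark grey one is the cover.
- **Fans:** black with white rotor at (251,294), tan at (365,294). The black one is the new fan.
- **Other parts:** base (342,203), board (478,205), sink (456,295).

The close crops confirm these. Vents, sockets and the orange lip also show that the base, board and cover all have their port end toward the bottom of the image.

```bash
python3 - <<'E'
from h import *
p=grab_frame('top')
Z={'case_base':.019,'main_board':.009,'heat_sink':.016,'new_fan':.01,'cover':.046}
for t in Z:
    for d in cut_out(p,t):
        m=d['region'].astype(np.uint8); c=max(cv2.findContours(m,0,1)[0],key=cv2.contourArea)
        P=np.array([ray(p,q[0].astype(float),Z[t])[:2] for q in c],np.float32)*1000
        r=cv2.minAreaRect(P); print(t,round(d['score'],2),np.round(d['location']),np.round(r[0],1),np.round(r[1],1),round(r[2],1))
    for d in place_of(p,t):
        print('  org',np.round(ray(p,d['location'],Z[t] if t!='cover' else 0)*1000,1))
w=grab_frame('wrist'); s=read_state()
T=R.from_quat(s['tcp_rot']).as_matrix(); print('tool axes cols\n',T.round(3))
Rm=cv2.Rodrigues(np.array(w['rvec'],float))[0]; c=-Rm.T@np.array(w['tvec']).reshape(3)
print('cam in tool',(T.T@(c-s['ee_pos'])).round(4)); print('cam axes in tool',(T.T@Rm.T).round(3)); print(w['mtx'])
E
```

```text
case_base 0.85 [343. 202.] [630.4  30.1] [ 81.  177.8] 81.1
  org [636.4  26.6  19. ]
main_board 0.82 [477. 206.] [ 609.8 -247.5] [46.3 92.9] 66.9
  org [ 616.  -249.2    9. ]
  org [ 427.9 -180.6    9. ]
heat_sink 0.56 [455. 296.] [ 427.  -185.1] [42.7 42.6] 65.7
  org [ 426.3 -176.1   16. ]
new_fan 0.94 [251. 292.] [441.9 216.1] [40.4 40.8] 14.2
new_fan 0.28 [366. 295.] [435.2  -7.7] [40.3 41.6] 22.0
  org [441.6 214.5  10. ]
cover 0.72 [168. 177.] [676.5 374.8] [ 84.5 111.1] 43.7
cover 0.7 [230. 227.] [572.8 249.6] [121.6  68.8] 6.3
cover 0.64 [125. 262.] [537.6 457.4] [152.2  26.9] 2.2
cover 0.56 [210. 353.] [336.2 288.5] [111.6  72.6] 7.7
cover 0.31 [454. 293.] [ 423.6 -177.2] [39.4 39.8] 64.3
  org [602.7 251.9   0. ]
  org [354.9 293.8   0. ]
  org [700.4 366.9   0. ]
tool axes cols
 [[-0.961  0.     0.278]
 [-0.278 -0.    -0.961]
 [-0.    -1.     0.   ]]
cam in tool [-0.0699 -0.1795 -0.0005]
cam axes in tool [[-0.001  0.97   0.242]
 [-0.001 -0.242  0.97 ]
 [ 1.     0.001  0.001]]
[[421.77615108   0.         324.32763283]
 [  0.         421.77615108 243.55331749]
 [  0.           0.           1.        ]]
```

View pics/wrist0.png

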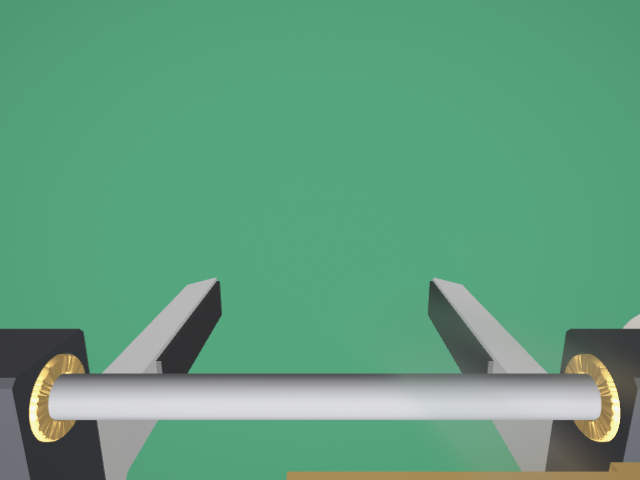

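```bash
cat >> h.py <<'E'
def plan(x,y,z,ang,st=None):
    """ang: wanted world angle of tool z (deg)"""
    s=st or read_state(); T=R.from_quat(s['tcp_rot']).as_matrix()
    a=np.degrees(np.arctan2(T[1,2],T[0,2])); roll=(a-ang+180)%360-180
    A=np.radians(ang); tz=np.array([np.cos(A),np.sin(A),0]); ty=np.array([0,0,-1.]); tx=np.cross(ty,tz)
    d=np.array([x,y,z])-s['ee_pos']
    print('t',round(s['clock'],2),'pos',s['ee_pos'].round(4),'ang',round(a,2),'roll',round(roll,2),'shift',(np.array([tx@d,ty@d,tz@d])*1000).round(1),'gap',round(s['finger_gap']*94,1),'F',np.round(s['ft_force'],1),'tilt',T[:,1].round(3))
E
python3 -c "
from h import *
plan(.625,.03,.13,-98)"
```

```text
t 1.65 pos [ 0.153  -0.5283  0.2055] ang -73.85 roll 24.15 shift [-389.8   75.5 -618.6] gap 94.1 F [ 0.3  0.1 -0.8] tilt [ 0. -0. -1.]
```

Request:
{"api": "arm_command", "payload": {
  "deltas": [
    {"roll": 8},
    {"roll": 8},
    {"roll": 8.15},
    {"xyz": [-0.0244, 0.0047, -0.0387]},
    {"xyz": [-0.0244, 0.0047, -0.0387]},
    {"xyz": [-0.0244, 0.0047, -0.0387]},
    {"xyz": [-0.0244, 0.0047, -0.0387]},
    {"xyz": [-0.0244, 0.0047, -0.0387]},
    {"xyz": [-0.0244, 0.0047, -0.0387]},
    {"xyz": [-0.0244, 0.0047, -0.0387]},
    {"xyz": [-0.0244, 0.0047, -0.0387]},
    {"xyz": [-0.0244, 0.0047, -0.0387]},
    {"xyz": [-0.0244, 0.0047, -0.0387]},
    {"xyz": [-0.0244, 0.0047, -0.0387]},
    {"xyz": [-0.0244, 0.0047, -0.0387]},
    {"xyz": [-0.0244, 0.0047, -0.0387]},
    {"xyz": [-0.0244, 0.0047, -0.0387]},
    {"xyz": [-0.0244, 0.0047, -0.0387]},
    {"xyz": [-0.0244, 0.0047, -0.0387]},
    {}
  ]
}}

```text
invalid input
```

```bash
python3 - <<'E'
from h import *
import pickle
plan(.625,.03,.13,-98)
p=grab_frame('wrist'); save('w_base',p['frame']); p['st']=read_state(); pickle.dump(p,open('w_base.pkl','wb'))
f=p['frame'][120:420,170:500]; save('w_base_z',cv2.resize(f,None,fx=2,fy=2,interpolation=2))
print([(d['location'],d['score']) for d in place_of(p,'case_base')])
E
```

```text
t 1.65 pos [ 0.153  -0.5283  0.2055] ang -73.85 roll 24.15 shift [-389.8   75.5 -618.6] gap 94.1 F [ 0.3  0.1 -0.8] tilt [ 0. -0. -1.]
[]
```

View pics/w_base_z.png

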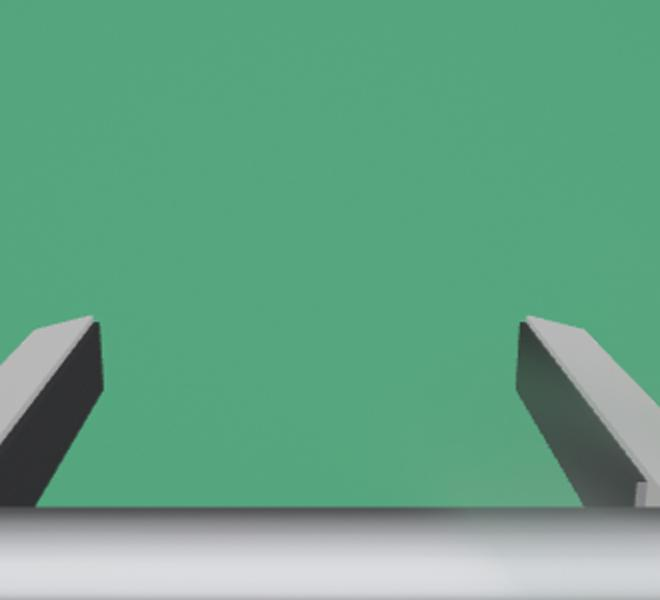

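Rejected; rows probably need both keys.

Request:
{"api": "arm_command", "payload": {
  "deltas": [
    {"xyz": [0, 0, 0], "roll": 8},
    {"xyz": [0, 0, 0], "roll": 8},
    {"xyz": [0, 0, 0], "roll": 8.15},
    {"xyz": [-0.0244, 0.0047, -0.0387], "roll": 0},
    {"xyz": [-0.0244, 0.0047, -0.0387], "roll": 0},
    {"xyz": [-0.0244, 0.0047, -0.0387], "roll": 0},
    {"xyz": [-0.0244, 0.0047, -0.0387], "roll": 0},
    {"xyz": [-0.0244, 0.0047, -0.0387], "roll": 0},
    {"xyz": [-0.0244, 0.0047, -0.0387], "roll": 0},
    {"xyz": [-0.0244, 0.0047, -0.0387], "roll": 0},
    {"xyz": [-0.0244, 0.0047, -0.0387], "roll": 0},
    {"xyz": [-0.0244, 0.0047, -0.0387], "roll": 0},
    {"xyz": [-0.0244, 0.0047, -0.0387], "roll": 0},
    {"xyz": [-0.0244, 0.0047, -0.0387], "roll": 0},
    {"xyz": [-0.0244, 0.0047, -0.0387], "roll": 0},
    {"xyz": [-0.0244, 0.0047, -0.0387], "roll": 0},
    {"xyz": [-0.0244, 0.0047, -0.0387], "roll": 0},
    {"xyz": [-0.0244, 0.0047, -0.0387], "roll": 0},
    {"xyz": [-0.0244, 0.0047, -0.0387], "roll": 0},
    {"xyz": [0, 0, 0], "roll": 0}
  ]
}}

```text
clock: 4.25
ee_pos: [0.6265, 0.033, 0.1288]
tcp_rot: [0.047, 0.706, -0.705, -0.049]
ft_force: [-0.9, 0.1, 1.0]
finger_gap: 1.001
```

```bash
cat >> h.py <<'E'
import pickle
def look(n):
    p=grab_frame('wrist'); save(n,p['frame']); pickle.dump(p,open(n+'.pkl','wb'))
    save(n+'_z',cv2.resize(p['frame'][120:400,170:480],None,fx=2,fy=2,interpolation=2)); return p
E
python3 - <<'E'
from h import *
plan(.625,.03,.13,-98)
p=look('w_base')
print([(d['location'],d['score']) for d in place_of(p,'case_base')])
E
```

```text
t 4.25 pos [0.6265 0.033  0.1288] ang -97.79 roll 0.21 shift [ 1.  -1.2  3.1] gap 94.1 F [-0.9  0.1  1. ] tilt [-0.002  0.001 -1.   ]
[([332.4, 208.3], 0.86)]
```

View pics/w_base_z.png

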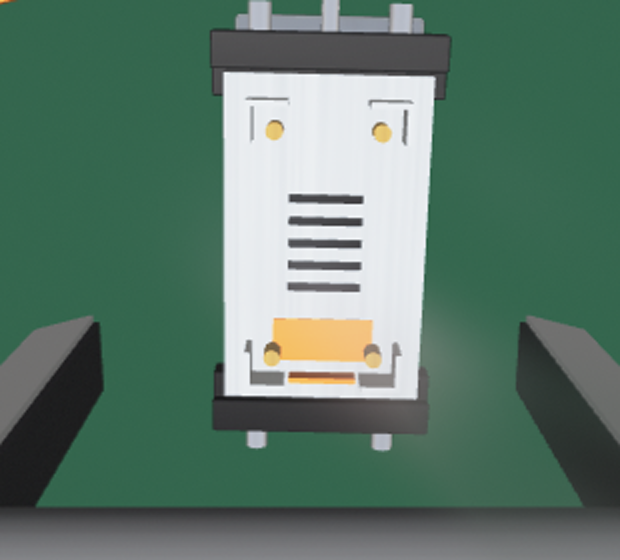

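```bash
cat >> h.py <<'E'
from scipy.optimize import least_squares
def fit(p,obj,uv,x0,f_scale=1.0,fixyaw=None):
    """obj Nx3 local (m), uv Nx2 -> x,y,yaw(deg)"""
    obj=np.array(obj,float);uv=np.array(uv,float)
    def W(v):
        a=np.radians(v[2]*100); c,s=np.cos(a),np.sin(a)
        return np.c_[v[0]+c*obj[:,0]-s*obj[:,1], v[1]+s*obj[:,0]+c*obj[:,1], obj[:,2]]
    r=least_squares(lambda v:(proj(p,W(v))-uv).ravel(),[x0[0],x0[1],x0[2]/100],x_scale=[.01,.01,.01])
    return np.array([r.x[0],r.x[1],r.x[2]*100]), r.fun.reshape(-1,2)
def world(v,obj):
    obj=np.array(obj,float); a=np.radians(v[2]); c,s=np.cos(a),np.sin(a)
    return np.c_[v[0]+c*obj[:,0]-s*obj[:,1], v[1]+s*obj[:,0]+c*obj[:,1], obj[:,2]]
def rect(cx,hx,hy,z): return np.array([[cx+hx,hy,z],[cx+hx,-hy,z],[cx-hx,-hy,z],[cx-hx,hy,z]])/1000
def overlay(p,v,polys,n,box=(120,400,170,480),k=2):
    r0,r1,c0,c1=box; im=cv2.resize(p['frame'][r0:r1,c0:c1],None,fx=k,fy=k,interpolation=2).copy()
    cols=[(255,0,0),(0,255,0),(0,0,255),(255,0,255),(0,255,255)]
    for i,P in enumerate(polys):
        q=(proj(p,world(v,P))+.5-[c0,r0])*k-.5
        cv2.polylines(im,[np.round(q*8).astype(int)],True,cols[i%5],1,cv2.LINE_AA,3)
    save(n,im)
E
python3 - <<'E'
from h import *
p=pickle.load(open('w_base.pkl','rb'))
uv=np.array([[222,73],[435,78],[417,398],[225,398]])/2+[170,120]
v,r=fit(p,rect(-20,58.5,35.5,19),uv,[.64,.03,-8]); print(v,r.round(2))
so=np.array([[274.5,128],[382,131],[373,355],[272,354]])/2+[170,120]
P=np.array([ray(p,u,.028)[:2] for u in so])
print('standoff centre',P.mean(0), 'fit centre',world(v,[[-.02,0,0]]))
d=(P[0]+P[1]-P[2]-P[3])/2; print('yaw',np.degrees(np.arctan2(d[1],d[0])), np.linalg.norm(d),np.linalg.norm(P[0]-P[1]))
overlay(p,v,[rect(-20,58.5,35.5,19),rect(-20,48.5,25.5,32),rect(-20,50.5,27.5,32)],'ov_base')
E
```

```text
[ 0.64404782  0.02476448 -8.69431883] [[ 0.39  0.37]
 [-0.56 -0.32]
 [ 0.07  0.7 ]
 [ 0.13 -0.79]]
standoff centre [0.62600933 0.02750538] fit centre [[0.62427764 0.02778774 0.        ]]
yaw -8.876522074910332 0.07928122815913977 0.03558414994382165
```

View pics/ov_base.png

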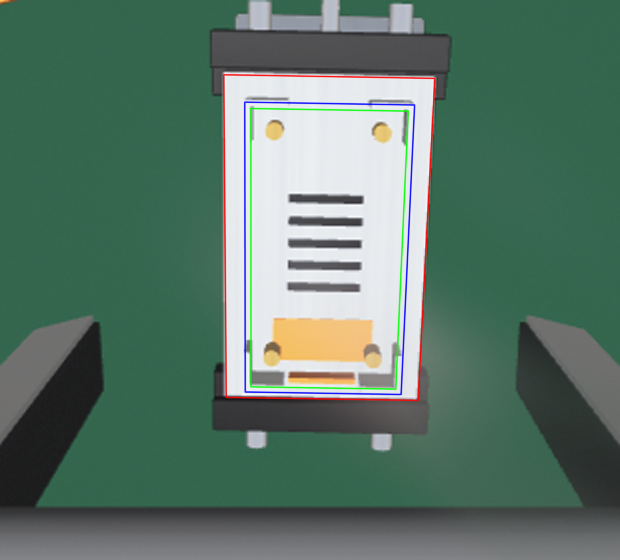

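```bash
python3 - <<'E'
from h import *
p=pickle.load(open('w_base.pkl','rb'))
c=np.array([.626,.0275]); a=np.radians(-8.8); v=np.array([c[0]+.02*np.cos(a),c[1]+.02*np.sin(a),-8.8]); print(v)
L=[rect(-20,48.5,25.5,32),rect(-20,50.5,27.5,32),rect(-20,48.5,25.5,19),rect(-20,50.5,27.5,19),rect(-20,58.5,35.5,19)]
overlay(p,v,L,'ovA',(150,200,270,400),6)
overlay(p,v,L,'ovB',(285,335,270,400),6)
a=cv2.imread('pics/ovA.png');b=cv2.imread('pics/ovB.png');cv2.imwrite('pics/ovAB.png',np.vstack([a,b])[:600])
E
```

```text
[ 0.64576457  0.02444028 -8.8       ]
```

View pics/ovAB.png

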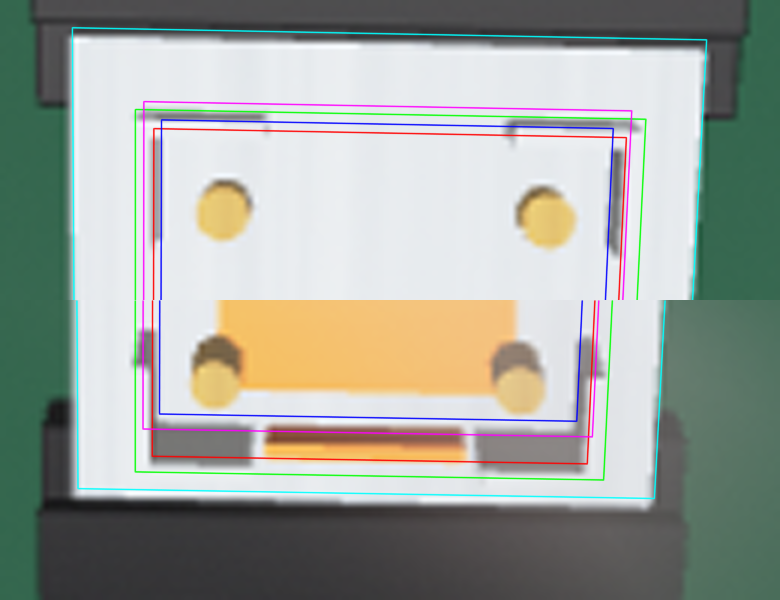

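```bash
python3 -c "
from h import *
plan(.610,-.2475,.13,-113)"
```

```text
t 4.35 pos [0.6255 0.0304 0.1299] ang -97.96 roll 15.04 shift [-9.430e+01 -1.000e-01  2.619e+02] gap 93.9 F [-0.7  0.  -0.8] tilt [-0.001 -0.001 -1.   ]
```

```bash
python3 - <<'E'
from h import *
plan(.610,-.2475,.13,-113)
p=look('w_base2')
v=np.array([.6449,.0245,-8.8])
L=[rect(-20,48.5,25.5,32),rect(-20,50.5,27.5,32),rect(-20,48.5,25.5,19),rect(-20,50.5,27.5,19),rect(-20,58.5,35.5,19)]
overlay(p,v,L,'ovA',(150,200,265,395),6)
overlay(p,v,L,'ovB',(285,335,265,395),6)
a=cv2.imread('pics/ovA.png');b=cv2.imread('pics/ovB.png');cv2.imwrite('pics/ovAB2.png',np.vstack([a,b])[:600])
E
```

```text
t 4.35 pos [0.6255 0.0304 0.1299] ang -97.96 roll 15.04 shift [-9.430e+01 -1.000e-01  2.619e+02] gap 93.9 F [-0.7  0.  -0.8] tilt [-0.001 -0.001 -1.   ]
```

View pics/ovAB2.png

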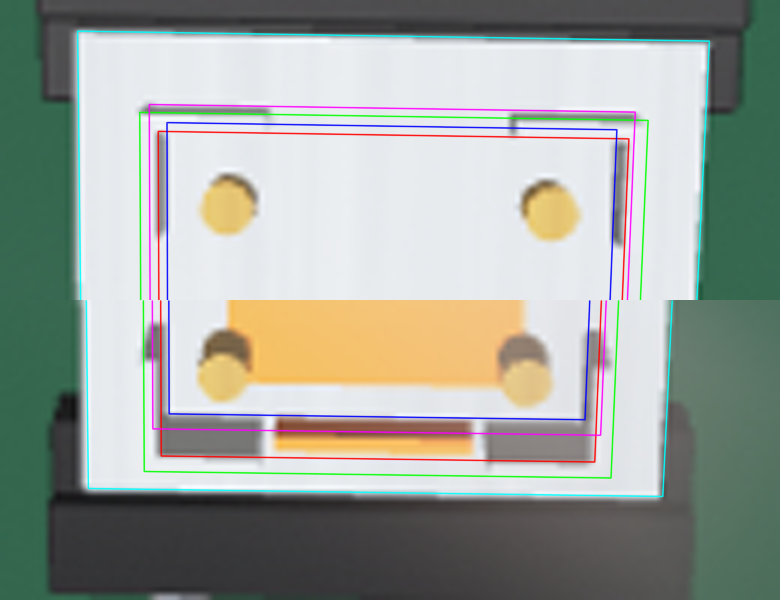

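Request:
{"api": "arm_command", "payload": {
  "deltas": [
    {"xyz": [-0.0135, 0, 0.0374], "roll": 0},
    {"xyz": [0, 0, 0], "roll": 7.5},
    {"xyz": [0, 0, 0], "roll": 7.5},
    {"xyz": [-0.0135, 0, 0.0374], "roll": 0},
    {"xyz": [-0.0135, 0, 0.0374], "roll": 0},
    {"xyz": [-0.0135, 0, 0.0374], "roll": 0},
    {"xyz": [-0.0135, 0, 0.0374], "roll": 0},
    {"xyz": [-0.0135, 0, 0.0374], "roll": 0},
    {"xyz": [-0.0135, 0, 0.0374], "roll": 0},
    {"xyz": [0, 0, 0], "roll": 0},
    {"xyz": [0, 0, 0], "roll": 0}
  ]
}}

```text
clock: 5.78
ee_pos: [0.6201, -0.247, 0.1308]
tcp_rot: [0.142, 0.693, -0.693, -0.141]
ft_force: [-0.5, 0.2, 0.3]
finger_gap: 0.999
```

```bash
python3 - <<'E'
from h import *
plan(.610,-.2475,.13,-113)
p=look('w_board')
E
```

```text
t 5.78 pos [ 0.6201 -0.247   0.1308] ang -113.08 roll -0.08 shift [9.1 0.8 4.4] gap 94.0 F [-0.5  0.2  0.3] tilt [ 0.  0. -1.]
```

View pics/w_board_z.png

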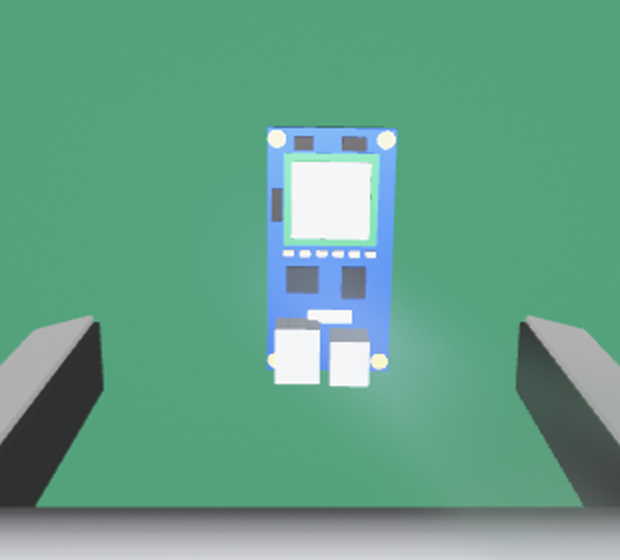

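```bash
python3 - <<'E'
from h import *
p=pickle.load(open('w_board.pkl','rb'))
uv=np.array([[268,128],[397,129.5],[389,371],[267.5,371]])/2+[170,120]
O=rect(-20,46,23,9)
v,r=fit(p,O,uv,[.63,-.25,-23]); print(v,r.round(2)); print(world(v,[[-.02,0,0]]))
overlay(p,v,[O,rect(0,14,14,11.5)],'ov_board',(170,320,290,380),6)
a=cv2.imread('pics/ov_board.png'); cv2.imwrite('pics/ov_board.png',cv2.resize(a,None,fx=.66,fy=.66,interpolation=3))
c=world(v,[[-.02,0,0]])[0]; plan(c[0],c[1],.03,v[2]-90)
E
```

```text
[  0.62805594  -0.2590355  -23.5993241 ] [[-0.13  0.13]
 [ 0.03  0.03]
 [-0.21  0.19]
 [ 0.32 -0.37]]
[[ 0.60972859 -0.25102873  0.        ]]
t 5.83 pos [ 0.6204 -0.2463  0.1308] ang -113.02 roll 0.58 shift [  7.9 100.8   8.6] gap 94.0 F [-0.  -0.3 -0.8] tilt [ 0.  0. -1.]
```

View pics/ov_board.png

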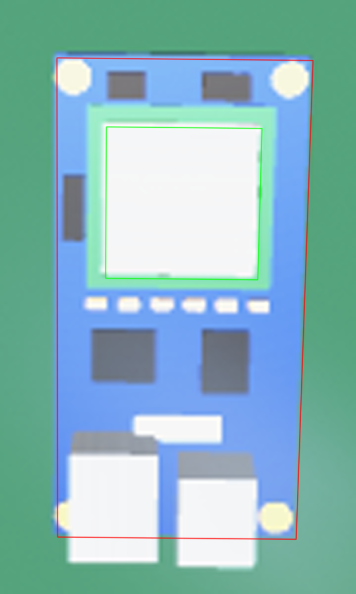

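Request:
{"api": "arm_command", "payload": {
  "deltas": [
    {"xyz": [0.0076, 0.03, 0.0086], "roll": 0.6},
    {"xyz": [0, 0.04, 0], "roll": 0},
    {"xyz": [0, 0.035, 0], "roll": 0},
    {"xyz": [0, 0, 0], "roll": 0},
    {"xyz": [0, 0, 0], "roll": 0}
  ]
}}

```text
clock: 6.45
ee_pos: [0.6115, -0.2512, 0.0271]
tcp_rot: [-0.145, -0.692, 0.692, 0.143]
ft_force: [-0.0, -0.7, 0.5]
finger_gap: 0.996
```

```bash
python3 -c "
from h import *
plan(.610,-.251,.003,-113.6)
look('b2')"
```

```text
t 6.45 pos [ 0.6115 -0.2512  0.0271] ang -113.54 roll 0.06 shift [ 1.5 24.1  0.4] gap 93.7 F [-0.  -0.7  0.5] tilt [ 0.002 -0.001 -1.   ]
```

View pics/b2_z.png

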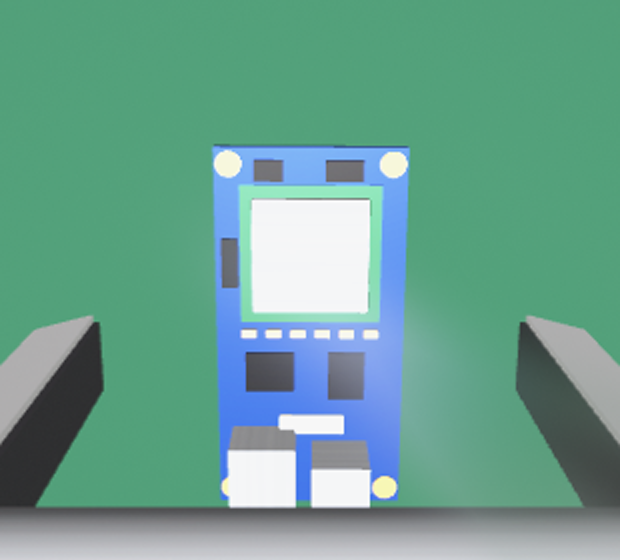

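Request:
{"api": "arm_command", "payload": {
  "deltas": [
    {"xyz": [0.0012, 0.014, 0], "roll": 0},
    {"xyz": [0, 0.01, 0], "roll": 0},
    {"xyz": [0, 0, 0], "roll": 0}
  ]
}}

```text
clock: 6.88
ee_pos: [0.6091, -0.2511, 0.0006]
tcp_rot: [0.144, 0.692, -0.692, -0.145]
ft_force: [-0.1, 0.3, 0.2]
finger_gap: 1.0
```

Request:
{"api": "arm_command", "payload": {
  "deltas": [
    {"xyz": [0, 0, 0], "roll": 0},
    {"xyz": [0, 0, 0], "roll": 0},
    {"xyz": [0, 0, 0], "roll": 0},
    {"xyz": [0, 0, 0], "roll": 0},
    {"xyz": [0, 0, 0], "roll": 0},
    {"xyz": [0, 0, 0], "roll": 0}
  ],
  "hand": 0.03,
  "force": 25
}}

```text
clock: 7.62
ee_pos: [0.6093, -0.2511, 0.0013]
tcp_rot: [-0.145, -0.692, 0.692, 0.145]
ft_force: [0.1, -0.4, -0.1]
finger_gap: 0.479
```

```bash
python3 -c "
from h import *
plan(.610,-.251,.003,-113.6)"
```

```text
t 7.62 pos [ 0.6093 -0.2511  0.0013] ang -113.6 roll -0.0 shift [-0.6 -1.7 -0.4] gap 45.0 F [ 0.1 -0.4 -0.1] tilt [ 0. -0. -1.]
```

Request:
{"api": "arm_command", "payload": {
  "deltas": [
    {"xyz": [0, -0.02, 0], "roll": 0},
    {"xyz": [0, -0.03, 0], "roll": 0},
    {"xyz": [0, -0.03, 0], "roll": 0},
    {"xyz": [0, 0, 0], "roll": -7.4},
    {"xyz": [0, 0, 0], "roll": -7.4},
    {"xyz": [0, 0, 0], "roll": 0},
    {"xyz": [0, 0, 0], "roll": 0}
  ]
}}

```text
clock: 8.5
ee_pos: [0.6095, -0.2512, 0.082]
tcp_rot: [-0.055, -0.705, 0.705, 0.055]
ft_force: [0.6, -0.4, -1.2]
finger_gap: 0.482
```

```bash
python3 - <<'E'
from h import *
plan(.6251,.0275,.06,-98.8)
look('b3')
E
```

```text
t 8.5 pos [ 0.6095 -0.2512  0.082 ] ang -98.91 roll -0.11 shift [  27.2   22.  -277.8] gap 45.3 F [ 0.6 -0.4 -1.2] tilt [ 0.001 -0.001 -1.   ]
```

View pics/b3_z.png

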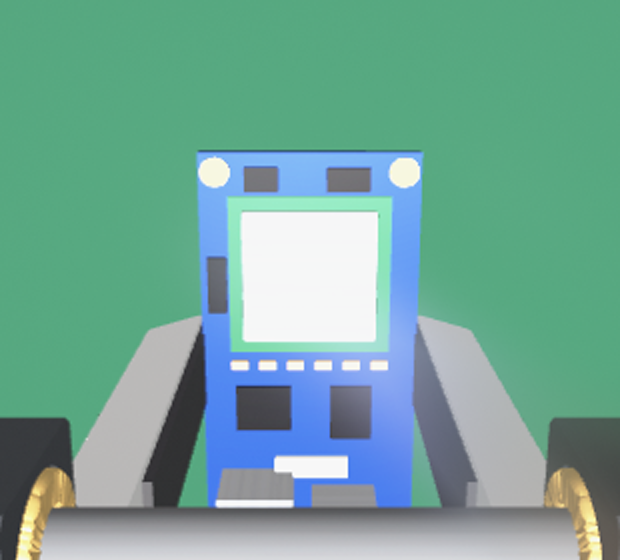

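```bash
cat >> h.py <<'E'
def tooldelta(st,v,bv):
    "where TCP must be so that held part at pose v lands at pose bv; returns x,y,ang"
    T=R.from_quat(st['tcp_rot']).as_matrix(); a=np.degrees(np.arctan2(T[1,2],T[0,2]))
    d=st['ee_pos'][:2]-v[:2]; r=np.radians(bv[2]-v[2]); c,s=np.cos(r),np.sin(r)
    return bv[0]+c*d[0]-s*d[1], bv[1]+s*d[0]+c*d[1], a+bv[2]-v[2]
BASE=np.array([.6449,.0244,-8.8])
E
python3 - <<'E'
from h import *
p=pickle.load(open('b3.pkl','rb')); s=read_state()
z0=s['ee_pos'][2]*1000-1.5
uv=np.array([[241.5,210],[379,211],[376.5,343],[243,343],[198,151],[423,152]])/2+[170,120]
O=np.vstack([rect(0,14,14,z0+11.5),rect(-20,46,23,z0+9)[:2]])
for sl in (slice(0,4),slice(0,6)):
    v,r=fit(p,O[sl],uv[sl],[.63,-.25,-9]); print(v,r.round(2).tolist())
x,y,a=tooldelta(s,v,BASE); print(x,y,a); plan(x,y,.06,a)
E
```

```text
[ 0.63007354 -0.25441592 -9.06059029] [[0.29, 1.03], [-0.26, 0.76], [-0.56, -0.88], [0.54, -1.09]]
[ 0.63013696 -0.2544251  -9.07909258] [[0.29, 0.86], [-0.25, 0.62], [-0.57, -1.01], [0.52, -1.24], [0.08, 0.31], [-0.07, 0.25]]
0.6241859405246212 0.027541171104849396 -98.60781448343116
t 8.55 pos [ 0.6094 -0.2512  0.0818] ang -98.89 roll -0.28 shift [  27.1   21.8 -277.8] gap 45.0 F [ 0.4  0.5 -1.1] tilt [ 0. -0. -1.]
```

Request:
{"api": "arm_command", "payload": {
  "deltas": [
    {"xyz": [0.0034, 0, -0.0347], "roll": -0.2},
    {"xyz": [0.0034, 0, -0.0347], "roll": 0},
    {"xyz": [0.0034, 0, -0.0347], "roll": 0},
    {"xyz": [0.0034, 0, -0.0347], "roll": 0},
    {"xyz": [0.0034, 0, -0.0347], "roll": 0},
    {"xyz": [0.0034, 0, -0.0347], "roll": 0},
    {"xyz": [0.0034, 0, -0.0347], "roll": 0},
    {"xyz": [0.0034, 0.005, -0.0347], "roll": 0},
    {"xyz": [0, 0.01, 0], "roll": 0},
    {"xyz": [0, 0, 0], "roll": 0},
    {"xyz": [0, 0, 0], "roll": 0}
  ]
}}

```text
clock: 9.93
ee_pos: [0.6241, 0.0262, 0.0662]
tcp_rot: [-0.054, -0.705, 0.705, 0.054]
ft_force: [0.6, 0.7, 0.1]
finger_gap: 0.482
```

```bash
python3 - <<'E'
from h import *
plan(.6242,.0275,.0235,-98.7)
look('b4')
E
```

```text
t 9.93 pos [0.6241 0.0262 0.0662] ang -98.7 roll -0.0 shift [ 0.1 42.7 -1.3] gap 45.3 F [0.6 0.7 0.1] tilt [-0. -0. -1.]
```

View pics/b4_z.png

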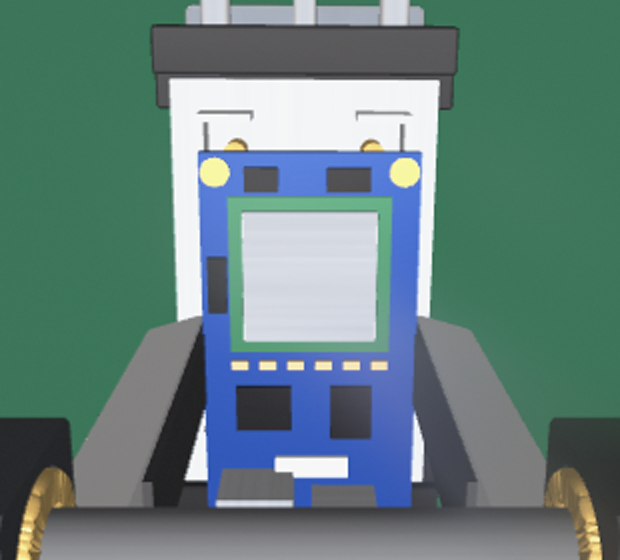

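```bash
python3 - <<'E'
from h import *
p=pickle.load(open('b4.pkl','rb'))
L=[rect(-20,48.5,25.5,32),rect(-20,50.5,27.5,32),rect(-20,48.5,25.5,19),rect(-20,50.5,27.5,19),rect(-20,58.5,35.5,19)]
overlay(p,BASE,L,'ov4',(150,205,250,395),5)
E
```

```text
(no output)
```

View pics/ov4.png

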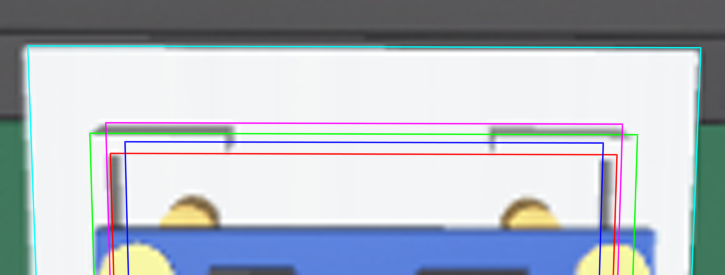

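Request:
{"api": "arm_command", "payload": {
  "deltas": [
    {"xyz": [0, 0.012, -0.001], "roll": 0},
    {"xyz": [0, 0.012, 0], "roll": 0},
    {"xyz": [0, 0.01, 0], "roll": 0},
    {"xyz": [0, 0, 0], "roll": 0},
    {"xyz": [0, 0, 0], "roll": 0}
  ]
}}

```text
clock: 10.6
ee_pos: [0.6244, 0.0284, 0.0323]
tcp_rot: [-0.053, -0.705, 0.705, 0.053]
ft_force: [-0.5, 1.0, -0.8]
finger_gap: 0.48
```

```bash
python3 - <<'E'
from h import *
plan(.6242,.0275,.0235,-98.7)
look('b5')
E
```

```text
t 10.6 pos [0.6244 0.0284 0.0323] ang -98.6 roll 0.1 shift [0.  8.8 1. ] gap 45.1 F [-0.5  1.  -0.8] tilt [ 0. -0. -1.]
```

View pics/b5_z.png

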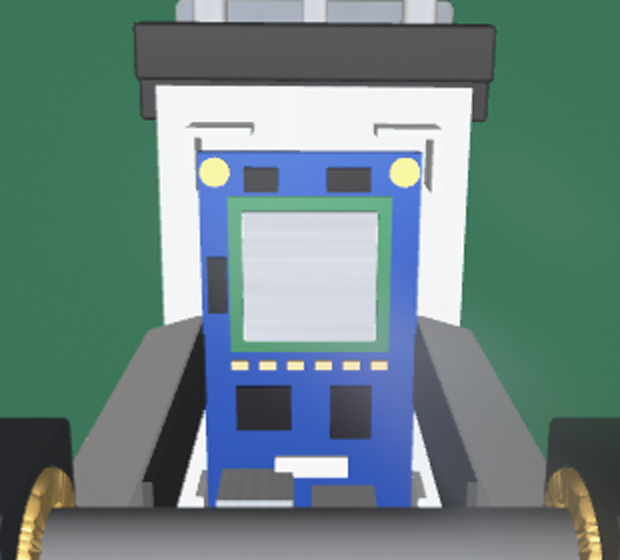

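Request:
{"api": "arm_command", "payload": {
  "deltas": [
    {"xyz": [0, 0.003, 0.001], "roll": 0},
    {"xyz": [0, 0.003, 0], "roll": 0},
    {"xyz": [0, 0.0015, 0], "roll": 0},
    {"xyz": [0, 0, 0], "roll": 0},
    {"xyz": [0, 0, 0], "roll": 0}
  ]
}}

```text
clock: 11.28
ee_pos: [0.6241, 0.0274, 0.0248]
tcp_rot: [-0.053, -0.705, 0.705, 0.053]
ft_force: [0.4, -0.5, -0.7]
finger_gap: 0.477
```

```bash
python3 - <<'E'
from h import *
plan(.6242,.0275,.0235,-98.7)
look('b6')
E
```

```text
t 11.28 pos [0.6241 0.0274 0.0248] ang -98.6 roll 0.1 shift [-0.   1.3 -0.1] gap 44.9 F [ 0.4 -0.5 -0.7] tilt [ 0. -0. -1.]
```

View pics/b6_z.png

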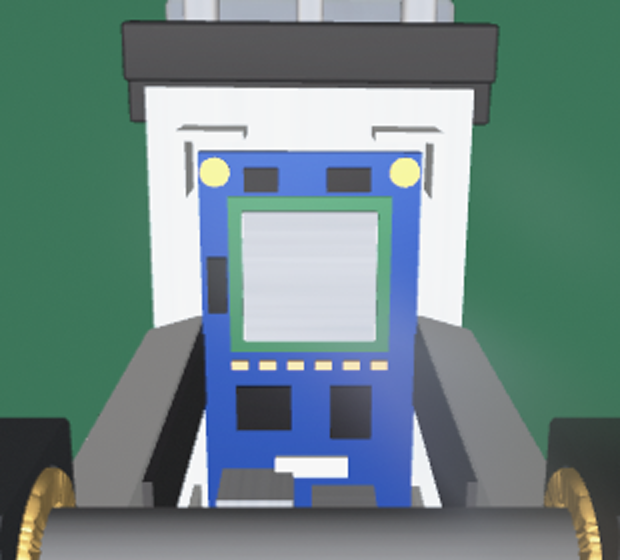

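Request:
{"api": "arm_command", "payload": {
  "deltas": [
    {"xyz": [0, 0.001, 0], "roll": 0},
    {"xyz": [0, 0.0006, 0], "roll": 0},
    {"xyz": [0, 0, 0], "roll": 0}
  ]
}}

```text
clock: 11.7
ee_pos: [0.6241, 0.0274, 0.0233]
tcp_rot: [-0.053, -0.705, 0.705, 0.053]
ft_force: [0.0, 0.6, -0.1]
finger_gap: 0.481
```

Request:
{"api": "arm_command", "payload": {
  "deltas": [
    {"xyz": [0, 0, 0], "roll": 0},
    {"xyz": [0, 0, 0], "roll": 0},
    {"xyz": [0, 0, 0], "roll": 0},
    {"xyz": [0, 0, 0], "roll": 0}
  ],
  "hand": 0.07
}}

```text
clock: 12.2
ee_pos: [0.6241, 0.0274, 0.0232]
tcp_rot: [-0.053, -0.705, 0.705, 0.053]
ft_force: [1.2, 0.2, 0.2]
finger_gap: 0.743
```

Request:
{"api": "arm_command", "payload": {
  "deltas": [
    {"xyz": [0, -0.025, 0], "roll": 0},
    {"xyz": [0, -0.04, 0], "roll": 0},
    {"xyz": [0, -0.04, 0], "roll": 0},
    {"xyz": [0, 0, 0], "roll": 0},
    {"xyz": [0, 0, 0], "roll": 0}
  ],
  "hand": 0.094
}}

```text
clock: 12.82
ee_pos: [0.6235, 0.0274, 0.1271]
tcp_rot: [-0.053, -0.705, 0.705, 0.054]
ft_force: [0.1, -0.9, -0.6]
finger_gap: 1.001
```

```bash
python3 - <<'E'
from h import *
plan(.425,-.18,.13,-114)
p=look('b7')
L=[rect(-20,48.5,25.5,32),rect(-20,46,23,31),rect(0,14,14,33.5),rect(-20,58.5,35.5,19)]
overlay(p,BASE,L,'ov7',(150,350,230,430),3)
E
```

```text
t 12.82 pos [0.6235 0.0274 0.1271] ang -98.61 roll 15.39 shift [ 97.   -2.9 270.2] gap 94.1 F [ 0.1 -0.9 -0.6] tilt [-0.001 -0.    -1.   ]
```

View pics/ov7.png

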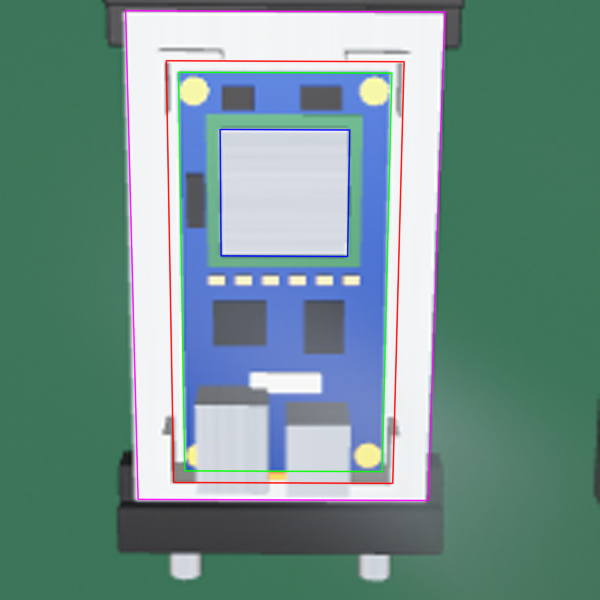

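Request:
{"api": "arm_command", "payload": {
  "deltas": [
    {"xyz": [0, 0, 0], "roll": 8},
    {"xyz": [0, 0, 0], "roll": 8},
    {"xyz": [0.0121, 0, 0.0338], "roll": 0},
    {"xyz": [0.0121, 0, 0.0338], "roll": 0},
    {"xyz": [0.0121, 0, 0.0338], "roll": 0},
    {"xyz": [0.0121, 0, 0.0338], "roll": 0},
    {"xyz": [0.0121, 0, 0.0338], "roll": 0},
    {"xyz": [0.0121, 0, 0.0338], "roll": 0},
    {"xyz": [0.0121, 0, 0.0338], "roll": 0},
    {"xyz": [0.0121, 0.02, 0.0338], "roll": 0},
    {"xyz": [0, 0.02, 0], "roll": 0},
    {"xyz": [0, 0, 0], "roll": 0},
    {"xyz": [0, 0, 0], "roll": 0}
  ]
}}

```text
clock: 14.5
ee_pos: [0.4234, -0.1778, 0.0878]
tcp_rot: [0.15, 0.691, -0.691, -0.151]
ft_force: [0.2, 0.0, -0.5]
finger_gap: 1.001
```

```bash
python3 - <<'E'
from h import *
plan(.425,-.18,.1,-114)
p=look('s1')
E
```

```text
t 14.5 pos [ 0.4234 -0.1778  0.0878] ang -114.58 roll -0.58 shift [ -2.3 -12.2   1.4] gap 94.1 F [ 0.2  0.  -0.5] tilt [-0.001  0.    -1.   ]
```

View pics/s1_z.png

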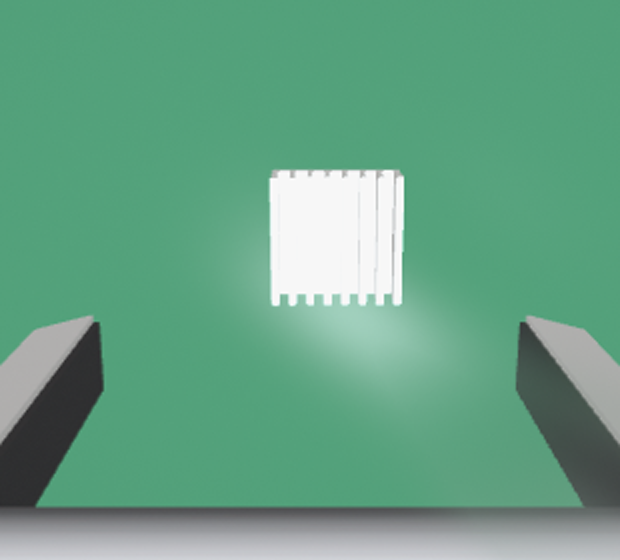

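```bash
python3 - <<'E'
from h import *
p=pickle.load(open('s1.pkl','rb'))
uv=np.array([[269.5,177],[404,177],[402,306],[271,306]])/2+[170,120]
O=rect(0,20,20,16)
v,r=fit(p,O,uv,[.42,-.18,-24]); print(v,r.round(2))
overlay(p,v,[O,rect(0,20,20,0)],'ov_s',(190,290,290,390),6)
plan(v[0],v[1],.003,v[2]-90)
E
```

```text
[  0.42766405  -0.18893748 -24.33982446] [[ 0.48  0.62]
 [-0.29  0.41]
 [-0.83 -0.68]
 [ 0.63 -0.48]]
t 14.55 pos [ 0.4239 -0.178   0.0884] ang -114.56 roll -0.22 shift [-8.  85.4  8.5] gap 94.2 F [ 0.5 -0.1 -0.1] tilt [ 0. -0. -1.]
```

View pics/ov_s.png

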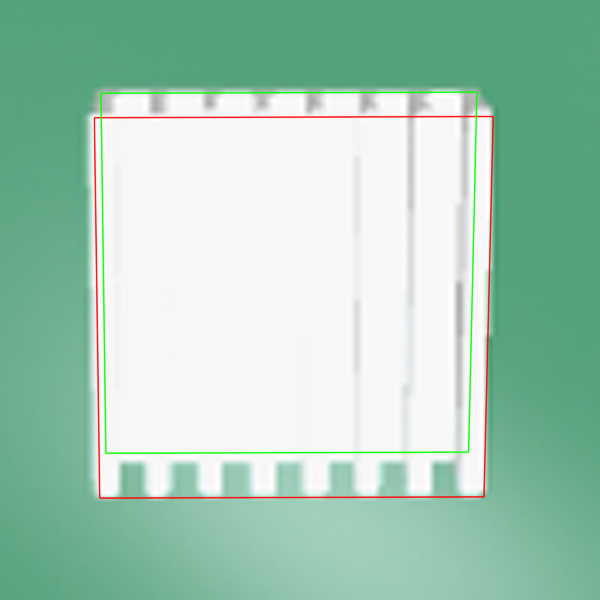

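Request:
{"api": "arm_command", "payload": {
  "deltas": [
    {"xyz": [-0.008, 0.02, 0.0085], "roll": -0.2},
    {"xyz": [0, 0.03, 0], "roll": 0},
    {"xyz": [0, 0.02, 0], "roll": 0},
    {"xyz": [0, 0, 0], "roll": 0},
    {"xyz": [0, 0, 0], "roll": 0}
  ]
}}

```text
clock: 15.18
ee_pos: [0.4283, -0.1895, 0.0195]
tcp_rot: [-0.15, -0.691, 0.691, 0.148]
ft_force: [-0.4, -1.1, 0.3]
finger_gap: 1.0
```

```bash
python3 - <<'E'
from h import *
plan(.4277,-.189,.003,-114.3)
p=look('s2')
E
```

```text
t 15.18 pos [ 0.4283 -0.1895  0.0195] ang -114.37 roll -0.07 shift [ 0.8 16.5 -0.2] gap 94.0 F [-0.4 -1.1  0.3] tilt [ 0.002 -0.001 -1.   ]
```

View pics/s2_z.png

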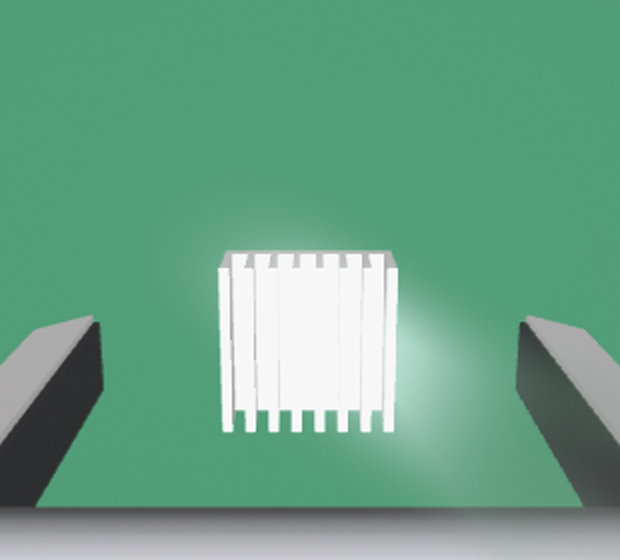

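Centred (sink cols 219–398 between fingers 103–517). Lower and grip.

Request:
{"api": "arm_command", "payload": {
  "deltas": [
    {"xyz": [0, 0.01, 0], "roll": 0},
    {"xyz": [0, 0.006, 0], "roll": 0},
    {"xyz": [0, 0, 0], "roll": 0}
  ]
}}

```text
clock: 15.6
ee_pos: [0.4266, -0.1888, 0.0014]
tcp_rot: [0.149, 0.691, -0.691, -0.15]
ft_force: [-1.1, 0.4, 0.0]
finger_gap: 0.999
```

Request:
{"api": "arm_command", "payload": {
  "deltas": [
    {"xyz": [0, 0, 0], "roll": 0},
    {"xyz": [0, 0, 0], "roll": 0},
    {"xyz": [0, 0, 0], "roll": 0},
    {"xyz": [0, 0, 0], "roll": 0},
    {"xyz": [0, 0, 0], "roll": 0},
    {"xyz": [0, 0, 0], "roll": 0}
  ],
  "hand": 0.025,
  "force": 20
}}

```text
clock: 16.35
ee_pos: [0.4272, -0.1892, 0.0022]
tcp_rot: [-0.149, -0.691, 0.691, 0.149]
ft_force: [-0.4, 0.1, -0.1]
finger_gap: 0.427
```

```bash
python3 - <<'E'
from h import *
plan(.6449,.0244,.08,-98.8)
E
```

```text
t 16.35 pos [ 0.4272 -0.1892  0.0022] ang -114.4 roll -15.6 shift [-182.4  -77.8 -244.4] gap 40.2 F [-0.4  0.1 -0.1] tilt [ 0. -0. -1.]
```

Request:
{"api": "arm_command", "payload": {
  "deltas": [
    {"xyz": [0, -0.02, 0], "roll": 0},
    {"xyz": [0, -0.03, 0], "roll": 0},
    {"xyz": [0, -0.028, 0], "roll": -7.8},
    {"xyz": [0, 0, 0], "roll": -7.8},
    {"xyz": [-0.0228, 0, -0.0305], "roll": 0},
    {"xyz": [-0.0228, 0, -0.0305], "roll": 0},
    {"xyz": [-0.0228, 0, -0.0305], "roll": 0},
    {"xyz": [-0.0228, 0, -0.0305], "roll": 0},
    {"xyz": [-0.0228, 0, -0.0305], "roll": 0},
    {"xyz": [-0.0228, 0, -0.0305], "roll": 0},
    {"xyz": [-0.0228, 0, -0.0305], "roll": 0},
    {"xyz": [-0.0228, 0, -0.0305], "roll": 0},
    {"xyz": [0, 0, 0], "roll": 0},
    {"xyz": [0, 0, 0], "roll": 0},
    {"xyz": [0, 0, 0], "roll": 0}
  ]
}}

```text
clock: 18.23
ee_pos: [0.6442, 0.0231, 0.0801]
tcp_rot: [-0.054, -0.705, 0.705, 0.055]
ft_force: [0.1, 0.8, 0.3]
finger_gap: 0.429
```

```bash
python3 - <<'E'
from h import *
plan(.6449,.0244,.036,-98.8)
p=look('s3')
E
```

```text
t 18.23 pos [0.6442 0.0231 0.0801] ang -98.87 roll -0.07 shift [-0.5 44.1 -1.4] gap 40.3 F [0.1 0.8 0.3] tilt [-0.001 -0.    -1.   ]
```

View pics/s3_z.png

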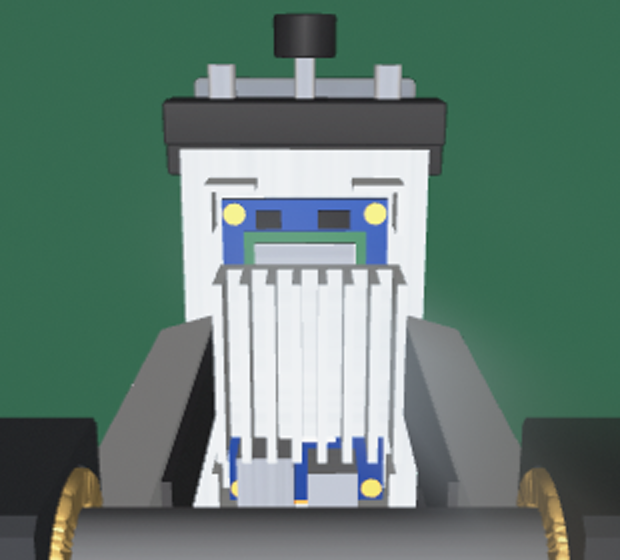

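```bash
python3 - <<'E'
from h import *
p=pickle.load(open('s3.pkl','rb')); s=read_state()
z0=s['ee_pos'][2]*1000-2.2
uv=np.array([[212,284],[408,284],[390,464],[227,464]])/2+[170,120]
O=rect(0,20,20,z0+16)
v,r=fit(p,O[:2],uv[:2],[.644,.023,-9]); print(v,r.round(2))
overlay(p,v,[O,rect(0,20,20,z0)],'ov_s3',(240,370,260,390),5)
x,y,a=tooldelta(s,v,BASE); plan(x,y,.036,a)
E
```

```text
[ 0.64490379  0.02303934 -8.82243333] [[ 0.09 -0.  ]
 [-0.09 -0.  ]]
t 18.27 pos [0.6443 0.0231 0.0803] ang -98.87 roll -0.02 shift [ 0.2 44.3 -1.3] gap 39.7 F [ 0.1 -0.5 -0. ] tilt [-0. -0. -1.]
```

View pics/ov_s3.png

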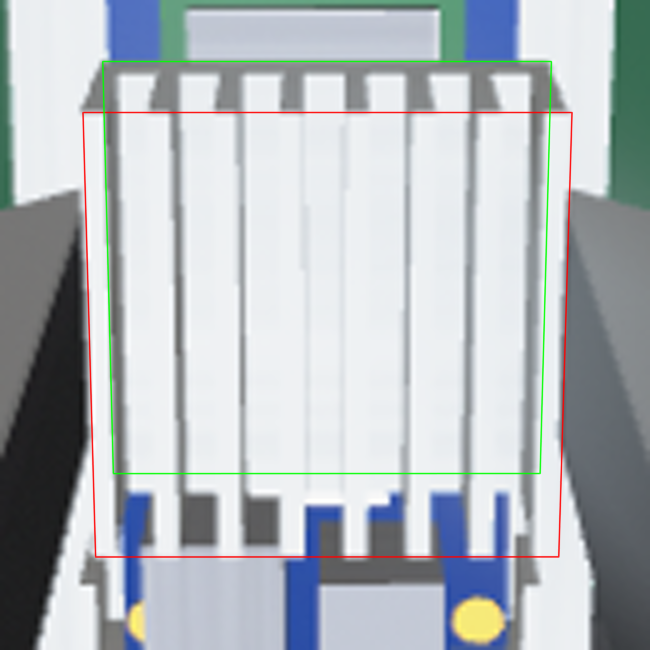

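Request:
{"api": "arm_command", "payload": {
  "deltas": [
    {"xyz": [0, 0.015, -0.0013], "roll": 0},
    {"xyz": [0, 0.015, 0], "roll": 0},
    {"xyz": [0, 0.008, 0], "roll": 0},
    {"xyz": [0, 0.003, 0], "roll": 0},
    {"xyz": [0, 0, 0], "roll": 0},
    {"xyz": [0, 0, 0], "roll": 0}
  ]
}}

```text
clock: 19.02
ee_pos: [0.6455, 0.0253, 0.0398]
tcp_rot: [-0.055, -0.705, 0.705, 0.054]
ft_force: [0.0, -1.0, 0.2]
finger_gap: 0.423
```

```bash
python3 - <<'E'
from h import *
s=read_state(); z0=s['ee_pos'][2]*1000-2.2
plan(.6443,.0244,.0357,-98.8)
p=look('s4')
overlay(p,BASE,[rect(0,20,20,z0+16),rect(0,20,20,z0),rect(-20,46,23,31),rect(-20,58.5,35.5,19),rect(-20,50.5,27.5,32)],'ov_s4',(150,390,240,400),4)
a=cv2.imread('pics/ov_s4.png');cv2.imwrite('pics/ov_s4.png',a[120:720])
E
```

```text
t 19.02 pos [0.6455 0.0253 0.0398] ang -98.8 roll 0.0 shift [1.1 4.1 1.1] gap 39.8 F [ 0.  -1.   0.2] tilt [ 0.001 -0.    -1.   ]
```

View pics/ov_s4.png

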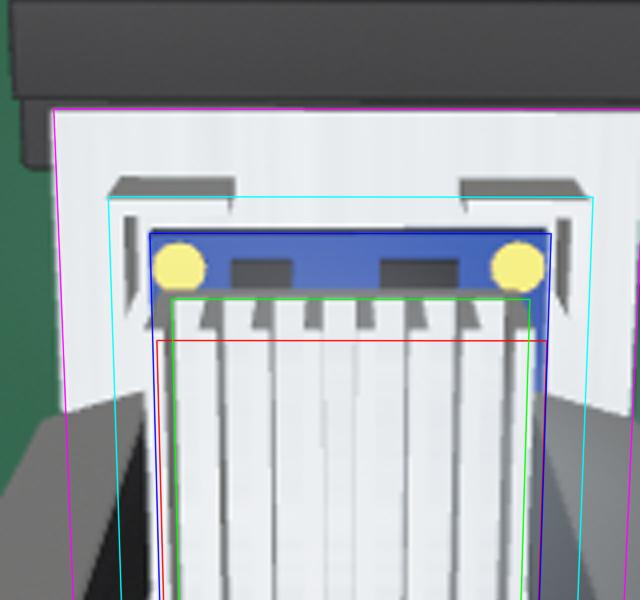

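Request:
{"api": "arm_command", "payload": {
  "deltas": [
    {"xyz": [0.001, 0, 0.001], "roll": 0},
    {"xyz": [0, 0.002, 0], "roll": 0},
    {"xyz": [0, 0, 0], "roll": 0},
    {"xyz": [0, 0, 0], "roll": 0}
  ]
}}

```text
clock: 19.58
ee_pos: [0.6438, 0.0245, 0.0371]
tcp_rot: [-0.054, -0.705, 0.705, 0.054]
ft_force: [-0.7, 0.4, -0.2]
finger_gap: 0.423
```

```bash
python3 - <<'E'
from h import *
s=read_state(); z0=s['ee_pos'][2]*1000-2.2
plan(.6443,.0244,.0357,-98.8)
p=look('s5')
overlay(p,BASE,[rect(0,20,20,z0+16),rect(0,20,20,z0),rect(-20,46,23,31),rect(-20,58.5,35.5,19),rect(-20,50.5,27.5,32)],'ov_s4',(150,390,240,400),4)
a=cv2.imread('pics/ov_s4.png');cv2.imwrite('pics/ov_s5.png',a[120:720])
E
```

```text
t 19.57 pos [0.6438 0.0245 0.0371] ang -98.8 roll -0.0 shift [-0.5  1.4  0. ] gap 39.8 F [-0.7  0.4 -0.2] tilt [-0. -0. -1.]
```

View pics/ov_s5.png

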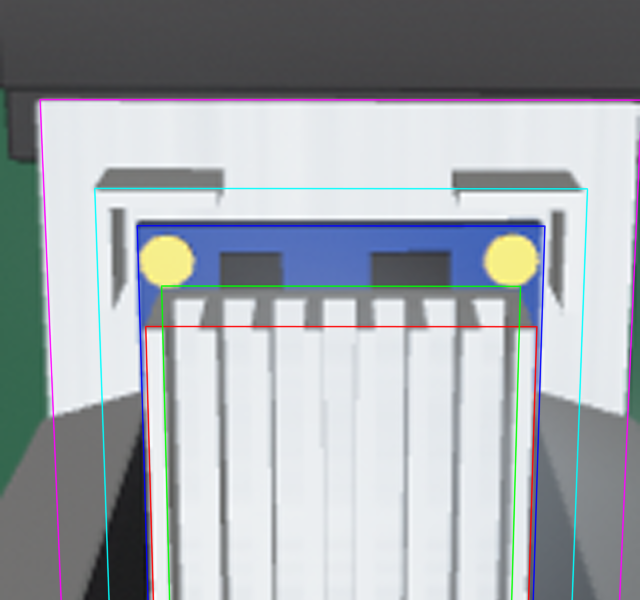

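Aligned. Final 1.5 mm, release, retreat.

Request:
{"api": "arm_command", "payload": {
  "deltas": [
    {"xyz": [0, 0.001, 0], "roll": 0},
    {"xyz": [0, 0.0006, 0], "roll": 0},
    {"xyz": [0, 0, 0], "roll": 0}
  ]
}}

```text
clock: 20.0
ee_pos: [0.6439, 0.0245, 0.0358]
tcp_rot: [-0.054, -0.705, 0.705, 0.054]
ft_force: [0.4, -0.2, 1.1]
finger_gap: 0.425
```

Request:
{"api": "arm_command", "payload": {
  "deltas": [
    {"xyz": [0, 0, 0], "roll": 0},
    {"xyz": [0, 0, 0], "roll": 0},
    {"xyz": [0, 0, 0], "roll": 0},
    {"xyz": [0, 0, 0], "roll": 0}
  ],
  "hand": 0.07
}}

```text
clock: 20.5
ee_pos: [0.6439, 0.0245, 0.0355]
tcp_rot: [-0.054, -0.705, 0.705, 0.054]
ft_force: [-0.5, 0.3, -0.5]
finger_gap: 0.738
```

Request:
{"api": "arm_command", "payload": {
  "deltas": [
    {"xyz": [0, -0.025, 0], "roll": 0},
    {"xyz": [0, -0.035, 0], "roll": 0},
    {"xyz": [0.016, -0.035, 0], "roll": 0},
    {"xyz": [0, 0, 0], "roll": 0},
    {"xyz": [0, 0, 0], "roll": 0}
  ],
  "hand": 0.094
}}

```text
clock: 21.12
ee_pos: [0.6277, 0.0269, 0.1293]
tcp_rot: [-0.054, -0.705, 0.705, 0.055]
ft_force: [-0.2, -0.5, 0.2]
finger_gap: 1.001
```

```bash
python3 - <<'E'
from h import *
plan(.442,.215,.09,-76)
p=look('s7')
L=[rect(0,20,20,49.5),rect(-20,46,23,31),rect(0,20,20,33.5),rect(-20,58.5,35.5,19)]
overlay(p,BASE,L,'ov_s7',(150,350,230,430),3)
E
```

```text
t 21.12 pos [0.6277 0.0269 0.1293] ang -98.8 roll -22.8 shift [ 134.7   39.3 -227.5] gap 94.1 F [-0.2 -0.5  0.2] tilt [-0.001 -0.    -1.   ]
```

View pics/ov_s7.png

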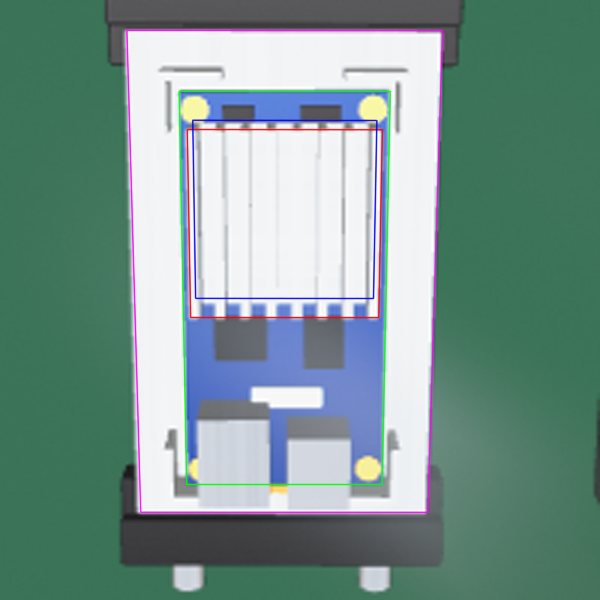

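Request:
{"api": "arm_command", "payload": {
  "deltas": [
    {"xyz": [0, 0, 0], "roll": -7.6},
    {"xyz": [0, 0, 0], "roll": -7.6},
    {"xyz": [0, 0, 0], "roll": -7.6},
    {"xyz": [0.0192, 0, -0.0325], "roll": 0},
    {"xyz": [0.0192, 0, -0.0325], "roll": 0},
    {"xyz": [0.0192, 0, -0.0325], "roll": 0},
    {"xyz": [0.0192, 0, -0.0325], "roll": 0},
    {"xyz": [0.0192, 0, -0.0325], "roll": 0},
    {"xyz": [0.0192, 0.02, -0.0325], "roll": 0},
    {"xyz": [0.0192, 0.019, -0.0325], "roll": 0},
    {"xyz": [0, 0, 0], "roll": 0},
    {"xyz": [0, 0, 0], "roll": 0}
  ]
}}

```text
clock: 22.68
ee_pos: [0.4428, 0.2147, 0.0907]
tcp_rot: [0.087, -0.701, 0.702, -0.086]
ft_force: [-1.1, 0.4, 0.0]
finger_gap: 0.998
```

```bash
python3 - <<'E'
from h import *
plan(.442,.215,.09,-76)
p=look('f1')
E
```

```text
t 22.68 pos [0.4428 0.2147 0.0907] ang -76.0 roll -0.0 shift [ 0.7  0.7 -0.5] gap 93.8 F [-1.1  0.4  0. ] tilt [-0.001 -0.001 -1.   ]
```

View pics/f1_z.png

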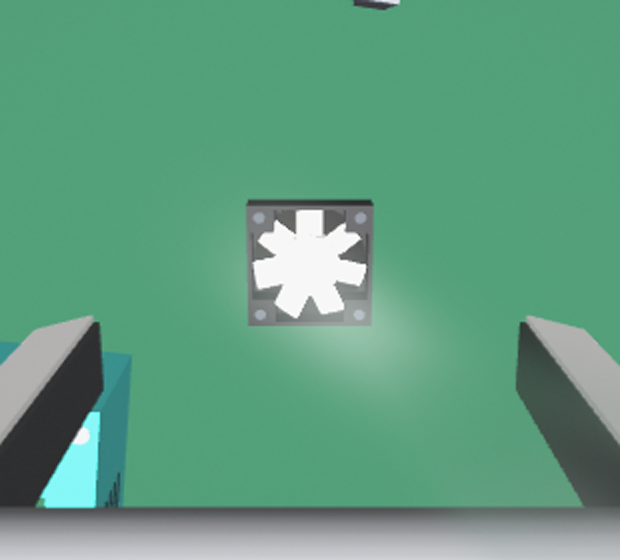

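```bash
python3 - <<'E'
from h import *
p=pickle.load(open('f1.pkl','rb')); s=read_state()
uv=np.array([[247.5,206],[373.5,206],[372,325.5],[248.5,325.5]])/2+[170,120]
O=rect(0,20,20,10)
v,r=fit(p,O,uv,[.442,.215,14]); print(v,r.round(2))
plan(v[0],v[1],.003,v[2]-90)
a=np.radians(v[2]-90); tz=np.array([np.cos(a),np.sin(a)]); tx=np.array([-np.cos(np.radians(v[2])),-np.sin(np.radians(v[2]))])
for u in [(131,355),(100,348),(0,342)]:
    for z in (.046,.0):
        w=ray(p,np.array(u)/2+[170,120],z)[:2]-v[:2]; print(u,z,'tool x,z mm',(w@tx*1000).round(1),(w@tz*1000).round(1))
E
```

```text
[ 0.4414796   0.21398341 14.00613846] [[-0.36 -0.3 ]
 [ 0.33 -0.26]
 [-0.14  0.32]
 [ 0.17  0.29]]
t 22.73 pos [0.4435 0.2146 0.0914] ang -76.04 roll -0.05 shift [ 2.1 88.4  0.1] gap 94.0 F [-0.8 -0.6  1. ] tilt [ 0.    -0.001 -1.   ]
(131, 355) 0.046 tool x,z mm 16.0 -50.8
(131, 355) 0.0 tool x,z mm 33.9 -61.1
(100, 348) 0.046 tool x,z mm 13.9 -59.5
(100, 348) 0.0 tool x,z mm 31.4 -71.5
(0, 342) 0.046 tool x,z mm 12.1 -87.5
(0, 342) 0.0 tool x,z mm 29.3 -105.3
```

Request:
{"api": "arm_command", "payload": {
  "deltas": [
    {"xyz": [0.002, 0.02, 0], "roll": 0},
    {"xyz": [0, 0.03, 0], "roll": 0},
    {"xyz": [0, 0.02, 0], "roll": 0},
    {"xyz": [0, 0, 0], "roll": 0},
    {"xyz": [0, 0, 0], "roll": 0}
  ],
  "hand": 0.07
}}

```text
clock: 23.35
ee_pos: [0.4422, 0.2145, 0.0227]
tcp_rot: [-0.085, 0.702, -0.702, 0.086]
ft_force: [0.5, -0.6, 0.6]
finger_gap: 0.747
```

```bash
python3 - <<'E'
from h import *
plan(.4415,.214,.002,-76)
p=look('f2')
E
```

```text
t 23.35 pos [0.4422 0.2145 0.0227] ang -76.07 roll -0.07 shift [ 0.8 20.7  0.3] gap 70.2 F [ 0.5 -0.6  0.6] tilt [ 0.002  0.    -1.   ]
```

View pics/f2_z.png

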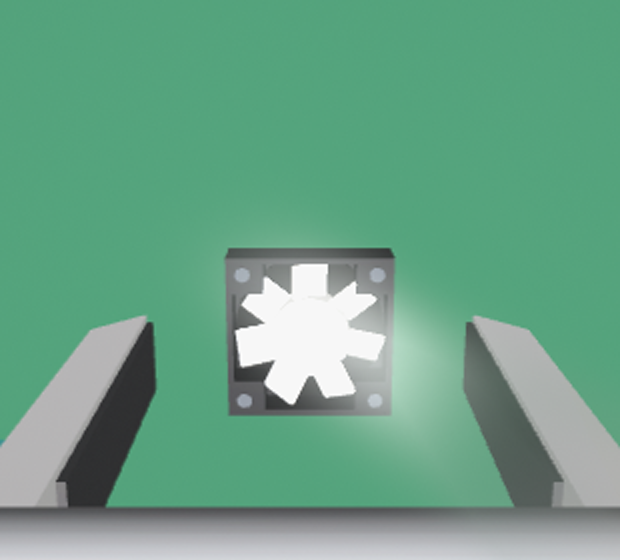

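Request:
{"api": "arm_command", "payload": {
  "deltas": [
    {"xyz": [0.0005, 0.012, 0], "roll": 0},
    {"xyz": [0, 0.008, 0], "roll": 0},
    {"xyz": [0, 0, 0], "roll": 0}
  ]
}}

```text
clock: 23.78
ee_pos: [0.4397, 0.2144, 0.0009]
tcp_rot: [0.087, -0.702, 0.702, -0.086]
ft_force: [0.2, 0.3, 0.8]
finger_gap: 0.744
```

Request:
{"api": "arm_command", "payload": {
  "deltas": [
    {"xyz": [0, 0, 0], "roll": 0},
    {"xyz": [0, 0, 0], "roll": 0},
    {"xyz": [0, 0, 0], "roll": 0},
    {"xyz": [0, 0, 0], "roll": 0},
    {"xyz": [0, 0, 0], "roll": 0}
  ],
  "hand": 0.025,
  "force": 20
}}

```text
clock: 24.4
ee_pos: [0.4403, 0.2146, 0.0017]
tcp_rot: [0.086, -0.702, 0.702, -0.086]
ft_force: [0.6, 0.2, 0.3]
finger_gap: 0.423
```

```bash
python3 - <<'E'
from h import *
plan(.6449,.0244,.09,-98.8)
E
```

```text
t 24.4 pos [0.4403 0.2146 0.0017] ang -76.0 roll 22.8 shift [-231.3  -88.3  156.6] gap 39.7 F [0.6 0.2 0.3] tilt [ 0. -0. -1.]
```

Request:
{"api": "arm_command", "payload": {
  "deltas": [
    {"xyz": [0, -0.02, 0], "roll": 0},
    {"xyz": [0, -0.034, 0], "roll": 0},
    {"xyz": [0, -0.034, 0], "roll": 7.6},
    {"xyz": [0, 0, 0], "roll": 7.6},
    {"xyz": [0, 0, 0], "roll": 7.6},
    {"xyz": [-0.0289, 0, 0.0196], "roll": 0},
    {"xyz": [-0.0289, 0, 0.0196], "roll": 0},
    {"xyz": [-0.0289, 0, 0.0196], "roll": 0},
    {"xyz": [-0.0289, 0, 0.0196], "roll": 0},
    {"xyz": [-0.0289, 0, 0.0196], "roll": 0},
    {"xyz": [-0.0289, 0, 0.0196], "roll": 0},
    {"xyz": [-0.0289, 0, 0.0196], "roll": 0},
    {"xyz": [-0.0289, 0, 0.0196], "roll": 0},
    {"xyz": [0, 0, 0], "roll": 0},
    {"xyz": [0, 0, 0], "roll": 0},
    {"xyz": [0, 0, 0], "roll": 0}
  ]
}}

```text
clock: 26.4
ee_pos: [0.644, 0.0252, 0.0896]
tcp_rot: [0.054, 0.705, -0.705, -0.054]
ft_force: [0.6, -0.1, -0.2]
finger_gap: 0.424
```

```bash
python3 - <<'E'
from h import *
plan(.6449,.0244,.0512,-98.8)
p=look('f3')
E
```

```text
t 26.4 pos [0.644  0.0252 0.0896] ang -98.74 roll 0.06 shift [-1.  38.4  0.6] gap 39.8 F [ 0.6 -0.1 -0.2] tilt [-0.001  0.    -1.   ]
```

View pics/f3_z.png

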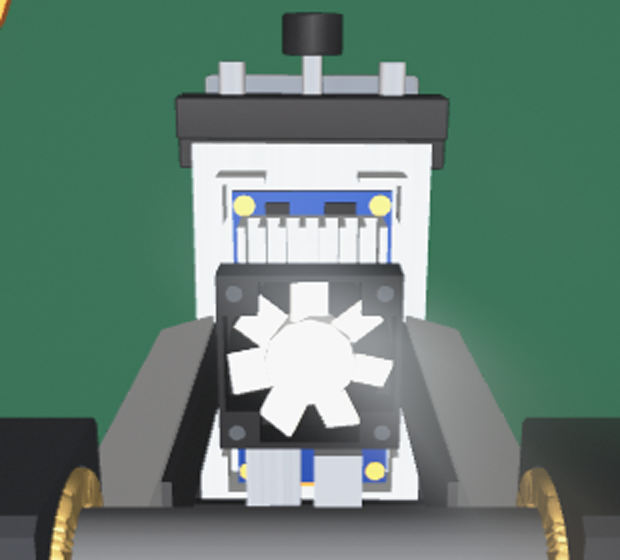

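```bash
python3 - <<'E'
from h import *
p=pickle.load(open('f3.pkl','rb')); s=read_state()
z0=s['ee_pos'][2]*1000-1.7
uv=np.array([[216.5,276],[404,276],[398,449],[221.5,449]])/2+[170,120]
O=rect(0,20,20,z0+10)
v,r=fit(p,O,uv,[.644,.023,-9]); print(v,r.round(2))
overlay(p,v,[O,rect(0,20,20,z0)],'ov_f3',(240,370,260,390),4)
x,y,a=tooldelta(s,v,BASE); print(x,y,a);plan(x,y,.0512,a)
E
```

```text
[ 0.64485343  0.02502678 -8.75598879] [[-0.62 -0.08]
 [ 0.53  0.03]
 [ 0.92  0.11]
 [-0.83  0.02]]
0.6441358392316967 0.024506536996175624 -98.781045590905
t 26.45 pos [0.6441 0.0251 0.0897] ang -98.74 roll 0.04 shift [-0.1 38.5  0.6] gap 39.7 F [-0.3  0.5 -0.7] tilt [-0.  0. -1.]
```

View pics/ov_f3.png

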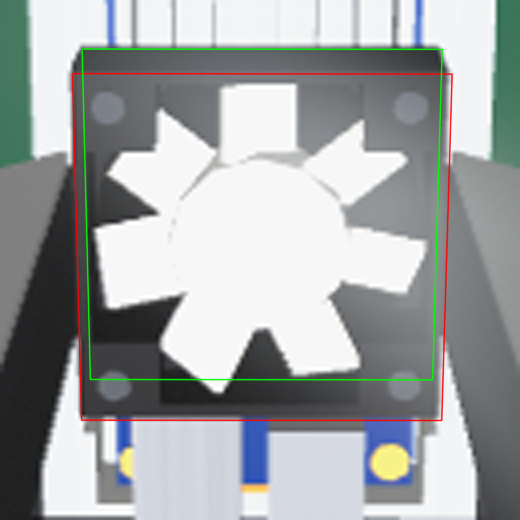

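Request:
{"api": "arm_command", "payload": {
  "deltas": [
    {"xyz": [0, 0.015, 0.0005], "roll": 0},
    {"xyz": [0, 0.013, 0], "roll": 0},
    {"xyz": [0, 0.007, 0], "roll": 0},
    {"xyz": [0, 0, 0], "roll": 0},
    {"xyz": [0, 0, 0], "roll": 0},
    {"xyz": [0, 0, 0], "roll": 0}
  ]
}}

```text
clock: 27.2
ee_pos: [0.6451, 0.0237, 0.0553]
tcp_rot: [-0.055, -0.705, 0.705, 0.054]
ft_force: [0.2, 0.7, 0.0]
finger_gap: 0.425
```

```bash
python3 - <<'E'
from h import *
s=read_state(); z0=s['ee_pos'][2]*1000-1.7
plan(.6441,.0245,.0512,-98.8)
p=look('f4')
overlay(p,BASE,[rect(0,20,20,z0+10),rect(0,20,20,z0),rect(-20,46,23,31),rect(-20,58.5,35.5,19),rect(0,20,20,49.5)],'ov_f4',(150,390,240,400),4)
a=cv2.imread('pics/ov_f4.png');cv2.imwrite('pics/ov_f4.png',a[120:720])
E
```

```text
t 27.2 pos [0.6451 0.0237 0.0553] ang -98.81 roll -0.01 shift [ 1.1  4.1 -0.6] gap 40.0 F [0.2 0.7 0. ] tilt [ 0.001 -0.    -1.   ]
```

View pics/ov_f4.png

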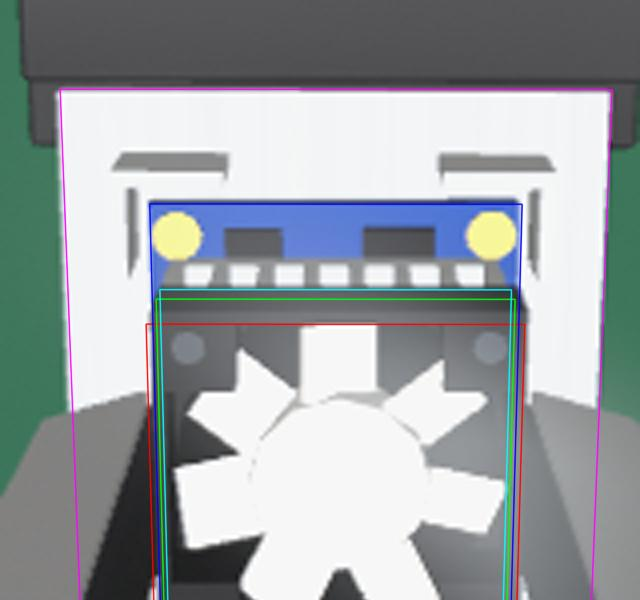

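Request:
{"api": "arm_command", "payload": {
  "deltas": [
    {"xyz": [0.0006, 0.001, -0.0004], "roll": 0},
    {"xyz": [0, 0.001, 0], "roll": 0},
    {"xyz": [0, 0, 0], "roll": 0},
    {"xyz": [0, 0, 0], "roll": 0}
  ]
}}

```text
clock: 27.75
ee_pos: [0.6441, 0.0242, 0.0525]
tcp_rot: [-0.054, -0.705, 0.705, 0.054]
ft_force: [-0.1, 0.4, -0.1]
finger_gap: 0.427
```

```bash
python3 - <<'E'
from h import *
s=read_state(); z0=s['ee_pos'][2]*1000-1.7
plan(.6441,.0245,.0512,-98.8)
p=look('f5')
overlay(p,BASE,[rect(0,20,20,z0+10),rect(0,20,20,z0),rect(-20,46,23,31),rect(-20,58.5,35.5,19)],'ov_f4',(150,390,240,400),4)
a=cv2.imread('pics/ov_f4.png');cv2.imwrite('pics/ov_f5.png',a[120:720])
E
```

```text
t 27.75 pos [0.6441 0.0242 0.0525] ang -98.8 roll -0.0 shift [ 0.   1.3 -0.3] gap 40.1 F [-0.1  0.4 -0.1] tilt [-0. -0. -1.]
```

View pics/ov_f5.png

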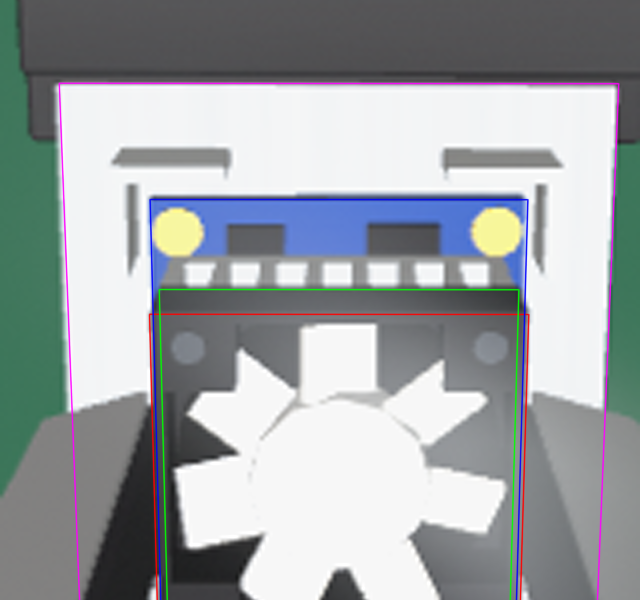

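Aligned within half a millimetre. Final 1.3 mm, release, retreat.

Request:
{"api": "arm_command", "payload": {
  "deltas": [
    {"xyz": [0, 0.0008, -0.0003], "roll": 0},
    {"xyz": [0, 0.0006, 0], "roll": 0},
    {"xyz": [0, 0, 0], "roll": 0}
  ]
}}

```text
clock: 28.18
ee_pos: [0.6442, 0.0245, 0.0512]
tcp_rot: [-0.054, -0.705, 0.705, 0.054]
ft_force: [0.3, -1.3, 0.0]
finger_gap: 0.427
```

Request:
{"api": "arm_command", "payload": {
  "deltas": [
    {"xyz": [0, 0, 0], "roll": 0},
    {"xyz": [0, 0, 0], "roll": 0},
    {"xyz": [0, 0, 0], "roll": 0},
    {"xyz": [0, 0, 0], "roll": 0}
  ],
  "hand": 0.07
}}

```text
clock: 28.68
ee_pos: [0.6441, 0.0245, 0.0511]
tcp_rot: [-0.054, -0.705, 0.705, 0.054]
ft_force: [0.6, -0.9, -0.8]
finger_gap: 0.742
```

Request:
{"api": "arm_command", "payload": {
  "deltas": [
    {"xyz": [0, -0.025, 0], "roll": 0},
    {"xyz": [0.008, -0.03, 0], "roll": 0},
    {"xyz": [0.008, -0.03, 0], "roll": 0},
    {"xyz": [0, 0, 0], "roll": 0},
    {"xyz": [0, 0, 0], "roll": 0}
  ],
  "hand": 0.094
}}

```text
clock: 29.3
ee_pos: [0.6279, 0.0269, 0.1348]
tcp_rot: [-0.054, -0.705, 0.705, 0.055]
ft_force: [-0.2, 0.3, -0.6]
finger_gap: 1.001
```

```bash
python3 - <<'E'
from h import *
plan(.573,.2496,.14,-84)
p=look('f7')
L=[rect(0,20,20,59.5),rect(0,20,20,49.5),rect(-20,46,23,31),rect(-20,58.5,35.5,19)]
overlay(p,BASE,L,'ov_f7',(150,350,230,430),3)
E
```

```text
t 29.3 pos [0.6279 0.0269 0.1348] ang -98.81 roll -14.81 shift [  31.3   -5.2 -227.2] gap 94.1 F [-0.2  0.3 -0.6] tilt [-0.002 -0.    -1.   ]
```

View pics/ov_f7.png

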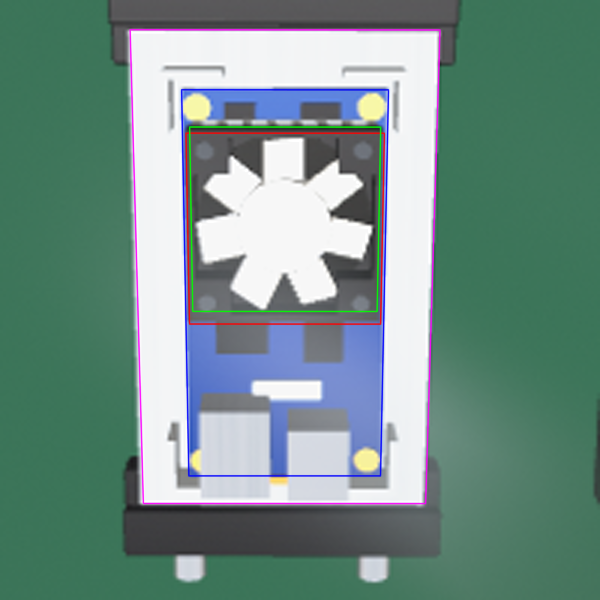

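Request:
{"api": "arm_command", "payload": {
  "deltas": [
    {"xyz": [0, 0, 0], "roll": -7.4},
    {"xyz": [0, 0, 0], "roll": -7.4},
    {"xyz": [0.0045, -0.002, -0.0325], "roll": 0},
    {"xyz": [0.0045, -0.002, -0.0325], "roll": 0},
    {"xyz": [0.0045, -0.002, -0.0325], "roll": 0},
    {"xyz": [0.0045, -0.002, -0.0325], "roll": 0},
    {"xyz": [0.0045, -0.002, -0.0325], "roll": 0},
    {"xyz": [0.0045, -0.003, -0.0325], "roll": 0},
    {"xyz": [0.0045, -0.003, -0.0325], "roll": 0},
    {"xyz": [0, 0, 0], "roll": 0},
    {"xyz": [0, 0, 0], "roll": 0},
    {"xyz": [0, 0, 0], "roll": 0}
  ]
}}

```text
clock: 30.85
ee_pos: [0.5734, 0.2486, 0.1513]
tcp_rot: [0.037, -0.706, 0.706, -0.036]
ft_force: [0.5, -0.5, -0.1]
finger_gap: 0.999
```

```bash
python3 - <<'E'
from h import *
plan(.573,.2496,.14,-84)
p=look('c1')
E
```

```text
t 30.85 pos [0.5734 0.2486 0.1513] ang -84.09 roll -0.09 shift [ 0.3 11.3 -1. ] gap 93.9 F [ 0.5 -0.5 -0.1] tilt [-0.001 -0.001 -1.   ]
```

View pics/c1_z.png

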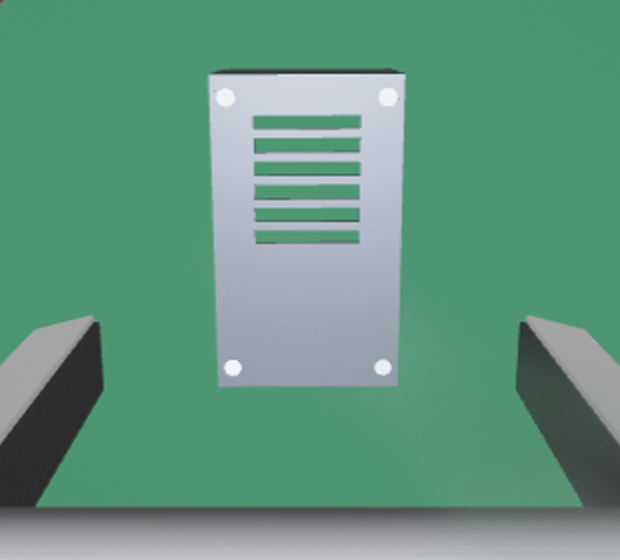

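```bash
python3 - <<'E'
from h import *
p=pickle.load(open('c1.pkl','rb')); s=read_state()
uv=np.array([[208.5,73.5],[405,73.5],[398,386.5],[218.5,386.5]])/2+[170,120]
O=rect(-20,55.5,32.5,46)
v,r=fit(p,O,uv,[.59,.25,6]); print(v,r.round(2))
overlay(p,v,[O,rect(0,20,20,46),rect(-20,55.5,32.5,0)],'ov_c1',(140,340,250,390),3)
c=world(v,[[-.02,0,0]])[0]; print(c); plan(c[0],c[1],.021,v[2]-90)
E
```

```text
[0.59557692 0.25156318 6.15167529] [[ 0.11  0.39]
 [ 0.07  0.06]
 [-0.19 -0.43]
 [-0.01 -0.11]]
[0.57569209 0.24941996 0.        ]
t 30.9 pos [0.5735 0.2487 0.1516] ang -84.1 roll -0.25 shift [ -2.3 130.6  -0.5] gap 94.3 F [-0.   0.7 -0.8] tilt [-0.001 -0.001 -1.   ]
```

View pics/ov_c1.png

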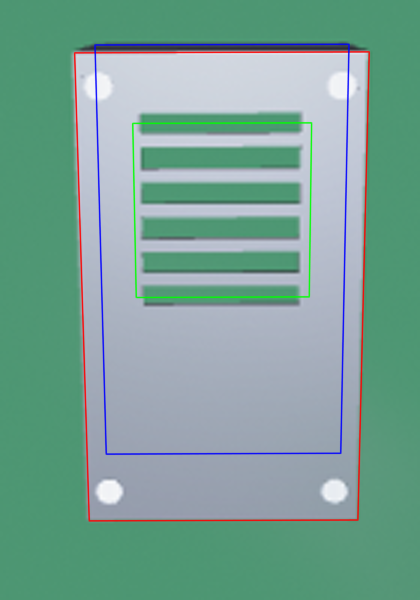

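Request:
{"api": "arm_command", "payload": {
  "deltas": [
    {"xyz": [-0.0023, 0.03, -0.0005], "roll": -0.2},
    {"xyz": [0, 0.035, 0], "roll": 0},
    {"xyz": [0, 0.025, 0], "roll": 0},
    {"xyz": [0, 0, 0], "roll": 0},
    {"xyz": [0, 0, 0], "roll": 0},
    {"xyz": [0, 0, 0], "roll": 0}
  ]
}}

```text
clock: 31.65
ee_pos: [0.5767, 0.2508, 0.0642]
tcp_rot: [-0.037, 0.706, -0.706, 0.039]
ft_force: [0.2, 0.2, 0.1]
finger_gap: 1.0
```

```bash
python3 - <<'E'
from h import *
plan(.5757,.2494,.021,-83.85)
p=look('c2')
E
```

```text
t 31.65 pos [0.5767 0.2508 0.0642] ang -83.82 roll 0.03 shift [ 1.2 43.2  1.3] gap 94.0 F [0.2 0.2 0.1] tilt [ 0.003  0.001 -1.   ]
```

View pics/c2_z.png

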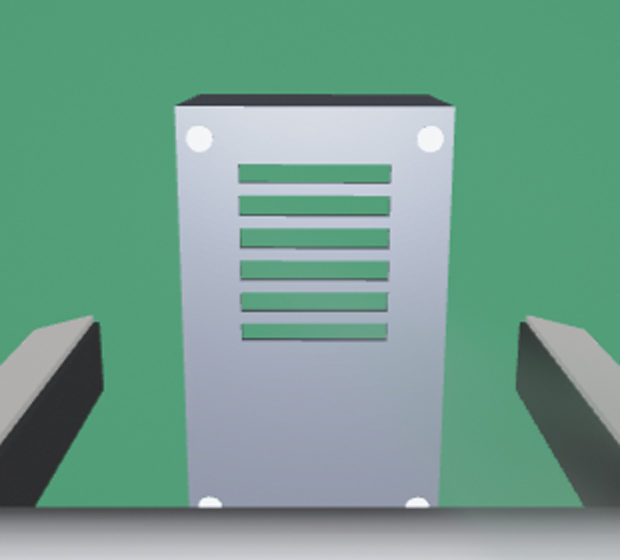

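Request:
{"api": "arm_command", "payload": {
  "deltas": [
    {"xyz": [0.0008, 0.015, 0.0012], "roll": 0},
    {"xyz": [0, 0.017, 0], "roll": 0},
    {"xyz": [0, 0.01, 0], "roll": 0},
    {"xyz": [0, 0, 0], "roll": 0}
  ]
}}

```text
clock: 32.2
ee_pos: [0.5735, 0.249, 0.018]
tcp_rot: [0.04, -0.706, 0.706, -0.037]
ft_force: [-0.4, -0.4, -0.0]
finger_gap: 1.002
```

Request:
{"api": "arm_command", "payload": {
  "deltas": [
    {"xyz": [0, 0, 0], "roll": 0},
    {"xyz": [0, 0, 0], "roll": 0},
    {"xyz": [0, 0, 0], "roll": 0},
    {"xyz": [0, 0, 0], "roll": 0},
    {"xyz": [0, 0, 0], "roll": 0}
  ],
  "hand": 0.05,
  "force": 30
}}

```text
clock: 32.83
ee_pos: [0.5751, 0.2495, 0.0208]
tcp_rot: [-0.038, 0.706, -0.706, 0.039]
ft_force: [-0.9, -0.3, 2.4]
finger_gap: 0.691
```

```bash
python3 - <<'E'
from h import *
plan(.5757,.2494,.021,-83.85)
E
```

```text
t 32.83 pos [0.5751 0.2495 0.0208] ang -83.8 roll 0.05 shift [-0.5 -0.2  0.2] gap 65.0 F [-0.9 -0.3  2.4] tilt [ 0.001  0.    -1.   ]
```

Request:
{"api": "arm_command", "payload": {
  "deltas": [
    {"xyz": [0, -0.02, 0], "roll": 0},
    {"xyz": [0, -0.035, 0], "roll": 0},
    {"xyz": [0, -0.034, 0], "roll": 7.5},
    {"xyz": [0, 0, 0], "roll": 7.5},
    {"xyz": [0, 0, 0], "roll": 0},
    {"xyz": [0, 0, 0], "roll": 0}
  ]
}}

```text
clock: 33.58
ee_pos: [0.5743, 0.2492, 0.1087]
tcp_rot: [-0.053, -0.705, 0.705, 0.054]
ft_force: [0.3, 0.1, -1.9]
finger_gap: 0.687
```

```bash
python3 - <<'E'
from h import *
plan(.6251,.0275,.11,-98.8)
p=look('c3')
E
```

```text
t 33.58 pos [0.5743 0.2492 0.1087] ang -98.7 roll 0.1 shift [-84.1  -1.3 211.3] gap 64.6 F [ 0.3  0.1 -1.9] tilt [-0.001 -0.    -1.   ]
```

View pics/c3_z.png

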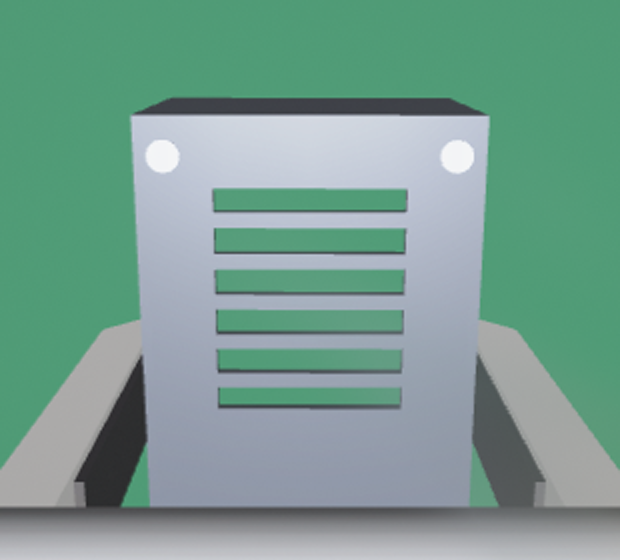

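```bash
python3 - <<'E'
from h import *
p=pickle.load(open('c3.pkl','rb')); s=read_state()
z0=s['ee_pos'][2]*1000-20.8
uv=np.array([[131.5,114.5],[489,114.5]])/2+[170,120]
O=rect(-20,55.5,32.5,z0+46)
v,r=fit(p,O[:2],uv,[.594,.247,-9]); print(v,r.round(2))
T=R.from_quat(s['tcp_rot']).as_matrix(); print('off',((np.r_[v[:2],0]-np.r_[s['ee_pos'][:2],0])@T*1000).round(2))
overlay(p,v,[O,rect(-20,55.5,32.5,z0)],'ov_c3',(160,380,230,420),3)
x,y,a=tooldelta(s,v,BASE); print(x,y,a);plan(x,y,.11,a)
E
```

```text
[ 0.59469515  0.24614489 -8.64430046] [[-0.1   0.01]
 [ 0.1   0.01]]
off [-20.65  -0.03  -0.07]
0.6244905492355831 0.027515072148760353 -98.87656657587702
t 33.62 pos [0.5743 0.2492 0.1085] ang -98.72 roll 0.16 shift [-83.8  -1.5 211.3] gap 64.7 F [-0.4 -0.5 -1.8] tilt [-0.002 -0.001 -1.   ]
```

View pics/ov_c3.png

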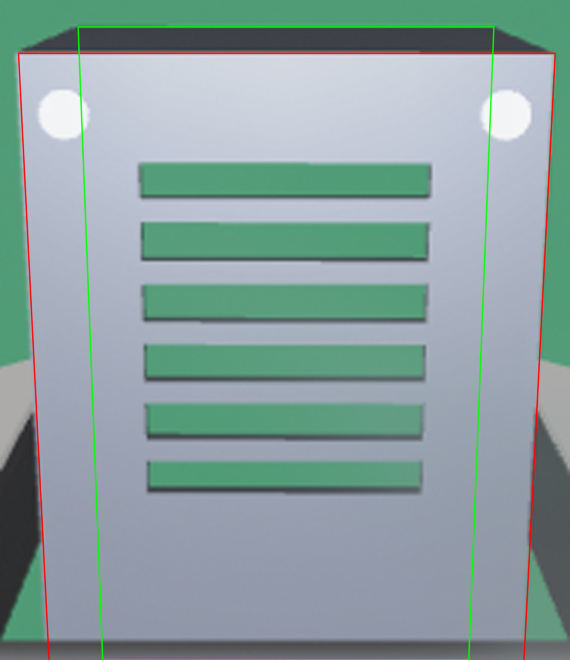

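Request:
{"api": "arm_command", "payload": {
  "deltas": [
    {"xyz": [-0.012, 0, 0.0302], "roll": 0.1},
    {"xyz": [-0.012, 0, 0.0302], "roll": 0},
    {"xyz": [-0.012, 0, 0.0302], "roll": 0},
    {"xyz": [-0.012, 0, 0.0302], "roll": 0},
    {"xyz": [-0.012, 0, 0.0302], "roll": 0},
    {"xyz": [-0.012, 0, 0.0302], "roll": 0},
    {"xyz": [-0.0118, 0, 0.0301], "roll": 0},
    {"xyz": [0, 0, 0], "roll": 0},
    {"xyz": [0, 0, 0], "roll": 0},
    {"xyz": [0, 0, 0], "roll": 0},
    {"xyz": [0, 0, 0], "roll": 0}
  ]
}}

```text
clock: 35.0
ee_pos: [0.6248, 0.0287, 0.1092]
tcp_rot: [0.054, 0.705, -0.705, -0.054]
ft_force: [0.6, 0.6, -1.7]
finger_gap: 0.689
```

```bash
python3 - <<'E'
from h import *
plan(.6245,.0275,.0398,-98.85)
p=look('c4')
t=grab_frame('top'); save('t4',t['frame']); sc=grab_frame('scene'); save('sc4',cv2.resize(sc['frame'][180:330,180:430],None,fx=3,fy=3,interpolation=2))
E
```

```text
t 35.0 pos [0.6248 0.0287 0.1092] ang -98.82 roll 0.03 shift [ 0.1 69.4  1.2] gap 64.8 F [ 0.6  0.6 -1.7] tilt [-0.  0. -1.]
```

View pics/c4_z.png

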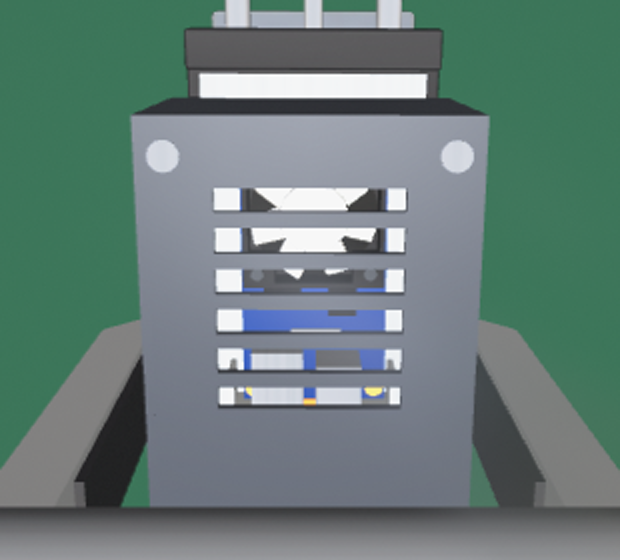

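View pics/sc4.png

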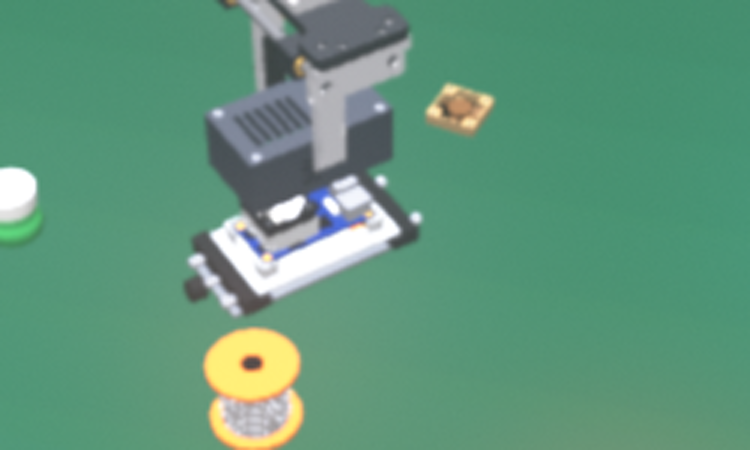

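Request:
{"api": "arm_command", "payload": {
  "deltas": [
    {"xyz": [0, 0.008, 0.001], "roll": 0},
    {"xyz": [0, 0.009, 0], "roll": 0},
    {"xyz": [0, 0.005, 0], "roll": 0},
    {"xyz": [0, 0, 0], "roll": 0},
    {"xyz": [0, 0, 0], "roll": 0},
    {"xyz": [0, 0, 0], "roll": 0}
  ]
}}

```text
clock: 35.9
ee_pos: [0.6251, 0.0266, 0.0876]
tcp_rot: [-0.055, -0.705, 0.705, 0.055]
ft_force: [0.6, 1.2, -1.2]
finger_gap: 0.688
```

```bash
python3 - <<'E'
from h import *
plan(.6245,.0275,.0398,-98.85)
p=look('c5'); s=read_state(); z0=s['ee_pos'][2]*1000-20.8
overlay(p,BASE,[rect(-20,55.5,32.5,z0+46),rect(-20,55.5,32.5,z0),rect(-20,58.5,35.5,19)],'ov_c5',(130,380,230,420),3)
a=cv2.imread('pics/ov_c5.png');cv2.imwrite('pics/ov_c5.png',a[:600])
E
```

```text
t 35.9 pos [0.6251 0.0266 0.0876] ang -98.9 roll -0.05 shift [ 0.7 47.8 -0.8] gap 64.7 F [ 0.6  1.2 -1.2] tilt [ 0.001 -0.    -1.   ]
```

View pics/ov_c5.png

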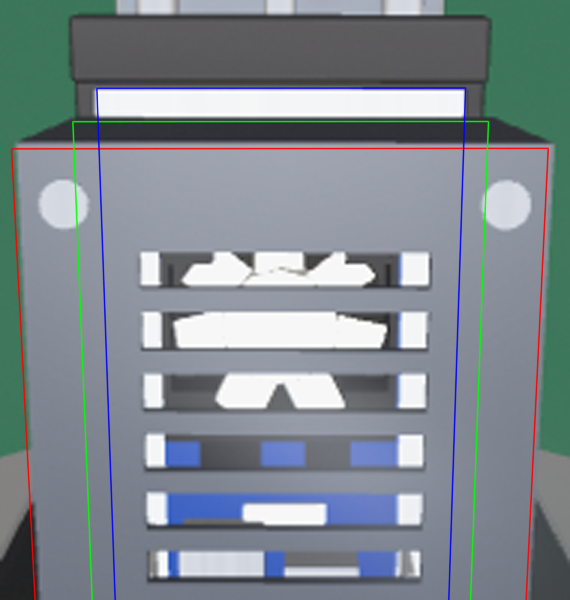

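Request:
{"api": "arm_command", "payload": {
  "deltas": [
    {"xyz": [0.0005, 0.004, -0.0006], "roll": 0},
    {"xyz": [0, 0.009, 0], "roll": 0},
    {"xyz": [0, 0.009, 0], "roll": 0},
    {"xyz": [0, 0.005, 0], "roll": 0},
    {"xyz": [0, 0, 0], "roll": 0},
    {"xyz": [0, 0, 0], "roll": 0},
    {"xyz": [0, 0, 0], "roll": 0}
  ]
}}

```text
clock: 36.83
ee_pos: [0.6247, 0.0273, 0.0607]
tcp_rot: [-0.055, -0.705, 0.705, 0.055]
ft_force: [-0.0, -0.2, -1.6]
finger_gap: 0.687
```

```bash
python3 - <<'E'
from h import *
plan(.6245,.0275,.0398,-98.85)
p=look('c6'); s=read_state(); z0=s['ee_pos'][2]*1000-20.8
overlay(p,BASE,[rect(-20,55.5,32.5,z0+46),rect(-20,55.5,32.5,z0),rect(-20,58.5,35.5,19)],'ov_c6',(130,380,230,420),3)
a=cv2.imread('pics/ov_c6.png');cv2.imwrite('pics/ov_c6.png',a[:600])
E
```

```text
t 36.83 pos [0.6247 0.0273 0.0607] ang -98.9 roll -0.05 shift [ 0.3 20.9 -0.1] gap 64.6 F [-0.  -0.2 -1.6] tilt [ 0.001 -0.    -1.   ]
```

View pics/ov_c6.png

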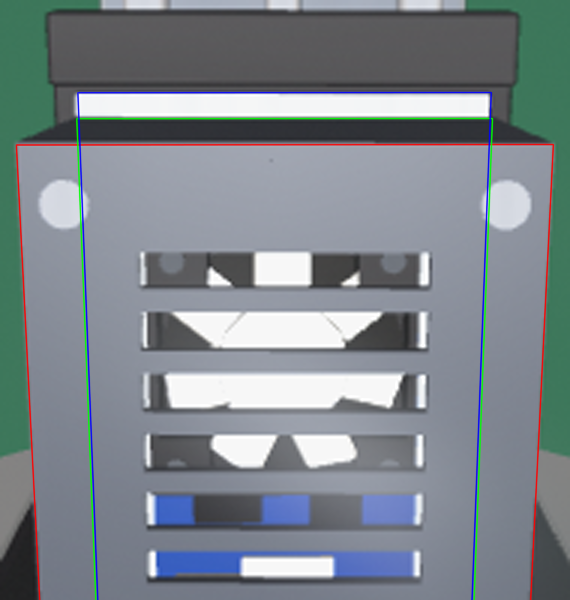

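Request:
{"api": "arm_command", "payload": {
  "deltas": [
    {"xyz": [0.0002, 0.005, 0], "roll": 0},
    {"xyz": [0, 0.006, 0], "roll": 0},
    {"xyz": [0, 0.005, 0], "roll": 0},
    {"xyz": [0, 0.002, 0], "roll": 0},
    {"xyz": [0, 0, 0], "roll": 0},
    {"xyz": [0, 0, 0], "roll": 0},
    {"xyz": [0, 0, 0], "roll": 0}
  ]
}}

```text
clock: 37.75
ee_pos: [0.6244, 0.0274, 0.0425]
tcp_rot: [-0.055, -0.705, 0.705, 0.055]
ft_force: [-0.0, -0.7, -1.0]
finger_gap: 0.692
```

```bash
python3 - <<'E'
from h import *
plan(.6245,.0275,.0398,-98.85)
p=look('c7'); s=read_state(); z0=s['ee_pos'][2]*1000-20.8
overlay(p,BASE,[rect(-20,55.5,32.5,z0+46),rect(-20,55.5,32.5,z0),rect(-20,58.5,35.5,19)],'ov_c7',(130,380,230,420),3)
a=cv2.imread('pics/ov_c7.png');cv2.imwrite('pics/ov_c7.png',a[:600])
E
```

```text
t 37.75 pos [0.6244 0.0274 0.0425] ang -98.9 roll -0.05 shift [-0.1  2.7 -0.1] gap 65.1 F [-0.  -0.7 -1. ] tilt [ 0.001 -0.    -1.   ]
```

View pics/ov_c7.png

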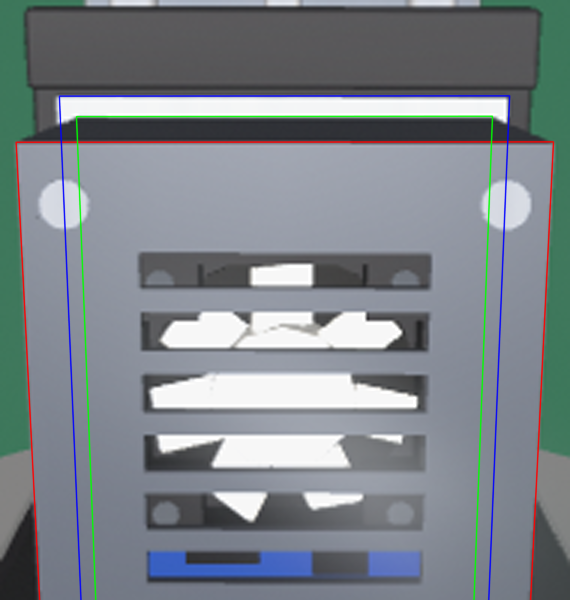

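Request:
{"api": "arm_command", "payload": {
  "deltas": [
    {"xyz": [0, 0.0012, 0], "roll": 0},
    {"xyz": [0, 0.0012, 0], "roll": 0},
    {"xyz": [0, 0, 0], "roll": 0},
    {"xyz": [0, 0, 0], "roll": 0}
  ]
}}

```text
clock: 38.3
ee_pos: [0.6242, 0.0274, 0.0398]
tcp_rot: [-0.055, -0.705, 0.705, 0.055]
ft_force: [-0.6, 0.2, -0.7]
finger_gap: 0.69
```

Request:
{"api": "arm_command", "payload": {
  "deltas": [
    {"xyz": [0, 0.0006, 0], "roll": 0},
    {"xyz": [0, 0, 0], "roll": 0},
    {"xyz": [0, 0, 0], "roll": 0}
  ]
}}

```text
clock: 38.67
ee_pos: [0.6242, 0.0274, 0.0397]
tcp_rot: [-0.055, -0.705, 0.705, 0.055]
ft_force: [-2.7, -1.4, 4.2]
finger_gap: 0.69
```

```bash
python3 - <<'E'
from h import *
plan(.6245,.0275,.0398,-98.85)
E
```

```text
t 38.67 pos [0.6242 0.0274 0.0397] ang -98.9 roll -0.05 shift [-0.2 -0.1 -0.2] gap 64.9 F [-2.7 -1.4  4.2] tilt [ 0. -0. -1.]
```

Contact with the plate (about 4–6 N). Release and retreat.

Request:
{"api": "arm_command", "payload": {
  "deltas": [
    {"xyz": [0, 0, 0], "roll": 0},
    {"xyz": [0, 0, 0], "roll": 0},
    {"xyz": [0, 0, 0], "roll": 0},
    {"xyz": [0, 0, 0], "roll": 0}
  ],
  "hand": 0.09
}}

```text
clock: 39.17
ee_pos: [0.6242, 0.0274, 0.039]
tcp_rot: [-0.055, -0.705, 0.705, 0.055]
ft_force: [0.1, -0.0, 0.9]
finger_gap: 0.959
```

Request:
{"api": "arm_command", "payload": {
  "deltas": [
    {"xyz": [0, -0.025, 0], "roll": 0},
    {"xyz": [0, -0.04, 0], "roll": 0},
    {"xyz": [0, -0.04, 0], "roll": 0},
    {"xyz": [0, -0.03, 0], "roll": 0},
    {"xyz": [0, 0, 0], "roll": 0},
    {"xyz": [0, 0, 0], "roll": 0}
  ],
  "hand": 0.094
}}

```text
clock: 39.92
ee_pos: [0.6235, 0.0274, 0.1724]
tcp_rot: [-0.054, -0.705, 0.705, 0.056]
ft_force: [-0.5, 1.7, -0.9]
finger_gap: 1.001
```

```bash
python3 - <<'E'
from h import *
plan(.6245,.0275,.17,-98.85)
p=look('e1')
overlay(p,BASE,[rect(-20,55.5,32.5,65),rect(-20,55.5,32.5,19),rect(-20,58.5,35.5,19)],'ov_e1',(150,350,230,430),3)
sc=grab_frame('scene'); save('sc_e',cv2.resize(sc['frame'][200:320,210:350],None,fx=5,fy=5,interpolation=2))
L=[rect(-20,55.5,32.5,65),rect(-20,55.5,32.5,19),rect(-20,58.5,35.5,19)]
overlay(sc,BASE,L,'sc_eo',(200,320,210,350),5)
save('sc_full',sc['frame'])
E
```

```text
t 39.92 pos [0.6235 0.0274 0.1724] ang -98.91 roll -0.06 shift [-1.   2.4 -0.2] gap 94.1 F [-0.5  1.7 -0.9] tilt [-0.002  0.    -1.   ]
```

View pics/ov_e1.png

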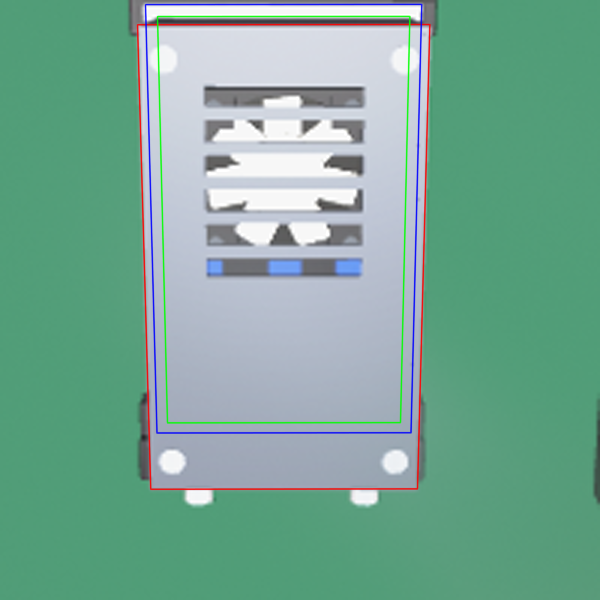

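View pics/sc_e.png

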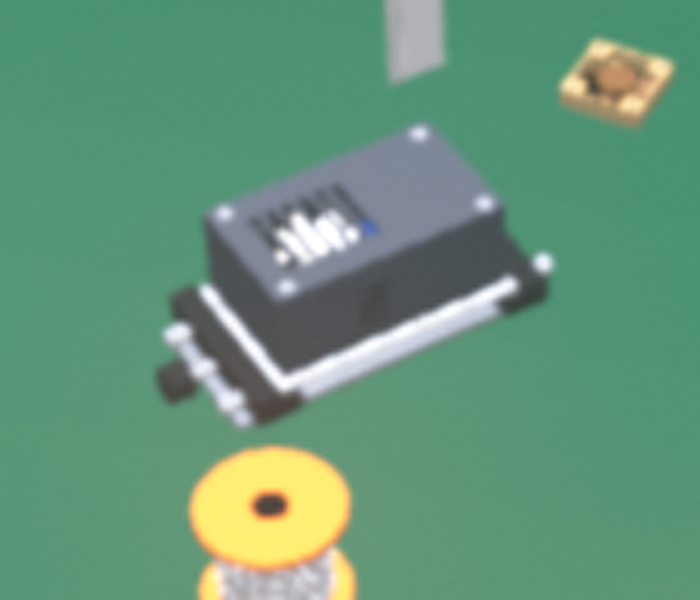

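View pics/sc_full.png

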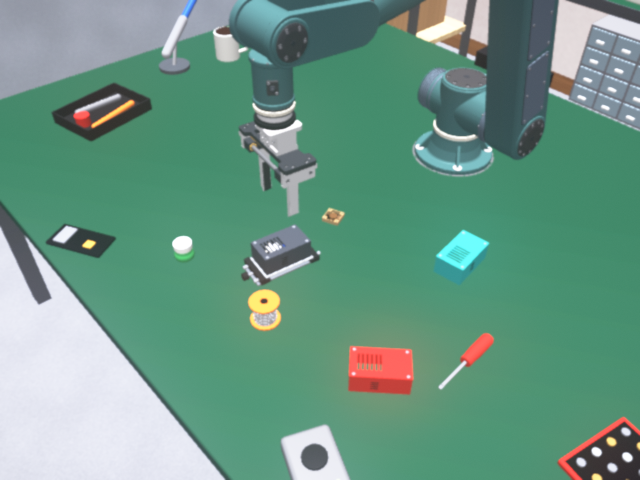

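The cover sits flush, with the vent over the fan, and the roof outline matches the seated model. The bystanders are where they were. Handing in.

```bash
python3 -c "
from h import *
print(sign_off()); print(read_state()['clock'])"
```

```text
the job is handed in; nothing more can be done
None
the job is handed in; nothing more can be done
```

I put the computer back together in the order asked and handed it in at about 40 s, well under the 104 s limit. The order was board, heat sink, new black fan, then the dark grey cover, and I let go of each part before taking the next.

- **Fit:** after each release the wrist picture matched the model of the seated part to about half a millimetre. The board sits between the lugs with its sockets at the orange-lipped end. The sink and fan sit squarely on the processor axis.
- **Cover:** on the last lowering it met the base plate with about 4–6 N. The final wrist and scene pictures show the rim flush on the plate on the sides in view, and the fan under the vent. I saw the port window only in the first top picture. In the final pictures the cover's orientation is confirmed by the vent position.
- **Everything else:** the old tan fan, solder reel, flux jar, screwdriver and the red and cyan look-alike covers look undisturbed in the last scene picture. The gripper was open and clear, about 13 cm above where it let go.

One move call was refused early on because its rows lacked a field; nothing moved. Two measurements disagreed at first:

- **Base position:** the standoff estimate was about 1 mm off the plate edges. I used the plate and lug fit, which a second picture confirmed.
- **After descents:** some readings were about 1 mm off target. I corrected these before each part touched down.

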